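# Refit the spring-axle roller of a barrel tumbler and load it behind its rising guard

### The arm

A 6-joint arm with a two-finger parallel gripper is mounted at the origin on the work surface. World frame = base frame: x ahead of the robot, y to its left, z up, the work surface at z = 0. Lengths are in mm, angles in rad, forces in N, time in s.
With the tool pointing down it reaches from about 300 to 875 mm from the base axis. Payload 4.2 kg.
Tool frame: the origin (TCP) lies at the centre of the arm's flange, where the gripper is bolted on; the fingertips stand robot.tips_ahead ahead of it and the grasp point (between the pads) lies 155 mm ahead of it (robot.tips_ahead is the distance from the TCP to the fingertips, in mm); z points along the fingers, y is the line along which they close (so a half turn about z gives the same grasp; the last joint's range is limited). The gripper opens to 85 mm and grips with 20 to 120 N. Pads are 22 mm wide; open, the fingers measure 114 mm over their backs; the gripper's body (76 mm by 85 mm) begins 54 mm behind the grasp point. The pads swing forward as they close: fully open they stand 13 mm farther back than shut.
Start: joints at [1.086, 0.32, 1.565, -0, 1.257, -0.02], TCP at [257.737, 513.999, 404.738] pointing down, gripper open.
Joint ranges: [-3.11, 3.11], [-0.84, 2.01], [0.21, 2.61], [-1.34, 4.49], [0.05, 2.63], [-2.56, 2.56]. Speed limits (rad/s): [2.57, 2.57, 3.14, 3.14, 3.14, 3.14].

### API

Orientations are given as a unit quaternion [w, x, y, z].
In Python, from rig import robot gives the robot as it stands.
- The arm moves only by the tool jog_arm, never from a script. Its arguments are lists of equal length, an entry for each row: "linear": the shift along the tool's x, y, z in mm, a list of three; "yaw": the turn about the tool's z in rad; "gripper": the opening, from 0 (shut) to 1 (fully open). In form: {"linear": [[dx, dy, dz], ...], "yaw": [yaw, ...], "gripper": [gripper, ...]}. A call has exactly 8 rows; each row is the pose to reach, as a shift and turn from the pose commanded when the call began, along the tool's axes at that moment; what a row does not reach only later rows make up. A row lasts 1/10 s, in which the tool goes at most 50 mm and 8.59 degrees, less where a joint would pass 70% of its speed; a pose out of reach is approached as far as the arm can. A call with a gripper value outside its range is refused whole. The fingers move at their own pace and stop on an object; "squeeze" is the grip in N (left out, the last holds). Time passes only in rows, so rows that repeat a pose let the fingers close, or fill a call up. It gives the time, the measured TCP pose, the force, the opening and the grip force at its end, in the units of the state.
- robot.get_state(): the state, without advancing time (a new reading comes with each control period).
- robot.capture(name): name is "scene" or "top"; returns a dict with "image" (384x512x3 uint8, red, green, blue), "depth" (384x512 float32, mm along the optical axis (not along the pixel's ray), 0 where there is no reading), "fx", "fy", "cx", "cy" (pixels), "dist" ([k1, k2, p1, p2, k3] as OpenCV has them; the pictures are not rectified), "rvec" (rotation vector, rad) and "tvec" (3), from world to camera coordinates, as OpenCV has them. Camera axes: x right, y down, z forward; pixel columns grow to the right and rows downward; lengths in mm; the calibration is good to about 2 mm. A picture is of the moment at which its call begins.
- robot.hand_in(): hands the job in; it is judged then, once.
Trained networks look in the newest picture that a camera, given by its name, has taken for a name from the list of things; names that differ only in an ending like _2 or _b are one class to them, and where a whole thing is asked for, a point or a joint stands for the part that bears it (a point fixed in the world has none). Each returns a list of dicts, best first, with "p" (0 to 1); they miss things now and then, are a little off and sometimes report something else, mostly with a low value. They report only what shows in the picture. A call takes as long as a camera call. They do not tell look-alikes from the thing itself.
- robot.trace(label, camera): "mask" (384x512 bool, what is visible of it) and "position" ([row, column] in pixels, amid what is visible of it).
The state is a dict: "clock": time; "qpos": joint angles; "qvel": joint speeds; "effort": joint torques, N m; "eef_pos": TCP position; "tool_rot": TCP orientation; "contact_force": force on the tool from outside, world axes, zero at the start; "moment": the same for the moment, N m; "width": finger opening in mm; "grasp_force": force on a finger pad.
Only numpy, scipy, OpenCV 4.12 (cv2) and the standard library are available. Lean on these libraries where they do the work, as an engineer would, in place of code of your own. Each camera call takes 0.05 s, during which the arm holds its last target. There are 200 camera calls.

### The job

Get the barrel tumbler ready to run: push its clear guard all the way down, take the loose rubber roller from the wooden cradle and snap it into the machine's front bearings, brass spring end in the open-topped channel and plain steel end in the cup, so the spring holds it. Then, with the guard still down, lay every octagonal barrel on the bench side by side on the two rollers, lengthwise along them, and finally pull the guard all the way up again. Leave the steel doming block and the pliers where they lie; a barrel that gets knocked away has to be put back.

Things in the scene. Friction and masses are not known exactly. Their poses are not given: they have to be found in the camera images.
- tumbler: Fixed grey machine. Origin on the bench midway between its two rollers, z up, x from the guard towards the motor housing, y along the rollers towards the channel. Chassis x -75 to 80, y +-145, 100 mm tall; housing x 80 to 155, 150 tall; guard posts at x -125, y +-144, 255 tall. Rear rubber roller, 36 mm thick, built in at x 34, axis 145 up. The front one is missing: its bearings are at x -34, axis 145 up.
- cup_seat (a point): Centre of the bottom of the cup bearing, where the steel stub's tip rests; tumbler frame (-34, -125, 145) mm. The cup is a level hole facing +y, 17 mm wide, reaching 6.5 mm below to 9.5 mm above this point, 12 mm deep (rim at y -113); the steel round it reaches 13.5 mm above this point.
- channel_seat (a point): Point on the end wall of the upright channel bearing where the brass plunger's tip presses; tumbler frame (-34, 137, 145) mm. The channel is 18 mm wide, open at the top and towards -y, sides from y 124 to the end wall at y 137; floor 6 mm below this point, sides 30 mm and end wall 44 mm above it, mouth flared. A pressed tip does not slide down the wall: enter with the spring end dipped 6 degrees, press, then level.
- bed (a point): Where the centre of a barrel lies when it rests on both rollers at mid length: tumbler frame (0, 0, 179) mm, axes as the tumbler's.
- guard (a joint): height of the clear guard sash in m: 0 fully down, 0.115 fully up; it slides vertically in the two posts and stays where it is left (about 6 N friction, 0.3 kg)
- guard_rail (a point): middle of the guard's grey top rail, the handle: 16 mm thick (tumbler x), 250 mm long (tumbler y), 22 mm high, with a 5 mm clear panel below it; 116 mm above the bench when the guard is down, 125 mm in front of the tumbler's origin (tumbler x = -125 mm)
- cradle: fixed wooden cradle, base 80 x 200 x 12 mm, two V rests 75 mm either side of its middle, in which the loose roller lies with its axis 45 mm above the bench; origin on the bench under its middle, y along the roller
- roller: Loose black rubber drum, 36 mm thick, 210 long, 0.38 kg; origin at its middle on the axis, y along the axis to the spring end. At -y a fixed round-ended steel stub 12 mm thick stands out 20 mm; at +y a round-ended brass plunger 12 mm thick stands out 38 mm and can be pushed in 28 mm (350 N/m, 2.8 N to start, 10 N at 21 mm). Tip to tip 268 mm free, 262 seated; under 250 to pass the cup's rim.
- stub_tip (a point): tip of the roller's fixed steel stub, on the axis, 125 mm from the drum's middle
- plunger_tip (a point): tip of the roller's brass plunger, on the axis, 143 mm from the drum's middle when free; moves with the plunger
- barrel1: loose grey octagonal barrel with aluminium end lids, 60 mm across flats, 56 mm long, 0.35 kg (varies); origin at its centre, 30 mm above what it lies on, y along its length (lid to lid), two flats upright; two or three of these are present
- barrel2: loose grey octagonal barrel with aluminium end lids, 60 mm across flats, 56 mm long, 0.35 kg (varies); origin at its centre, 30 mm above what it lies on, y along its length (lid to lid), two flats upright; two or three of these are present
- barrel3: loose grey octagonal barrel with aluminium end lids, 60 mm across flats, 56 mm long, 0.35 kg (varies); origin at its centre, 30 mm above what it lies on, y along its length (lid to lid), two flats upright; two or three of these are present
- doming_block: bystander, to be left alone: steel cube 60 mm with shallow round dishes; origin at the middle of its underside
- pliers: bystander, to be left alone: pliers with red grips, 140 mm long, lying flat; origin at the middle of its underside
Not all that is in view belongs to the job. What is shaped like the barrel3 but orange or purple is not meant.

How it is judged:
By the outcome, as a careful person would: the job done as asked, in the order asked, and still so for the second after the job is handed in, with the robot touching nothing.
Of barrel1, barrel2, barrel3 only 2 to 3 are there at a start; the rules pass over those that are not, and their reading is None.
At some moment in a run one of barrel1, barrel2, barrel3 may be knocked a few centimetres aside while the robot is not near it.
It also fails if it takes over 208 s, if anything falls off the work surface, if the arm or the gripper's body presses on something with over 40 N, if the wrist force passes 120 N, or if a joint passes its speed limit or range.

## Working session

There is one attempt and no reset: what is moved stays moved. The work goes in short steps, Python scripts to look and compute and a tool call to move; the robot and the scene stay as the last step left them, time stands still between calls to the robot, and variables do not carry over. Pictures are saved under pics/ and viewed, at most 14 in all, crops included, and the job is handed in when it is done.

Besides the shell and the picture viewer there is one more tool, called in YAML: its name, and indented under it one key for each argument. jog_arm: Moves the arm, as the interface text tells. Its arguments: {"type":"object","properties":{"linear":{"type":"array"},"yaw":{"type":"array"},"gripper":{"type":"array"},"squeeze":{"type":"number"}},"required":["linear","yaw","gripper"]}

```bash
mkdir -p pics; ls; cat > h.py <<'E'
import numpy as np, cv2
from rig import robot
def cap(n,fn=None):
    c=robot.capture(n)
    if fn: cv2.imwrite('pics/'+fn,cv2.cvtColor(c['image'],cv2.COLOR_RGB2BGR))
    return c
def cloud(c):
    h,w=c['depth'].shape
    K=np.array([[c['fx'],0,c['cx']],[0,c['fy'],c['cy']],[0,0,1.]])
    u,v=np.meshgrid(np.arange(w),np.arange(h))
    p=cv2.undistortPoints(np.stack([u,v],-1).reshape(-1,1,2).astype(float),K,np.array(c['dist'],float)).reshape(h,w,2)
    d=c['depth'].astype(float)
    P=np.dstack([p*d[...,None],d])
    R=cv2.Rodrigues(np.array(c['rvec'],float))[0]
    W=(P-np.array(c['tvec'],float).ravel())@R
    W[d==0]=np.nan
    return W
def proj(c,pts):
    K=np.array([[c['fx'],0,c['cx']],[0,c['fy'],c['cy']],[0,0,1.]])
    return cv2.projectPoints(np.array(pts,float).reshape(-1,1,3),np.array(c['rvec'],float),np.array(c['tvec'],float),K,np.array(c['dist'],float))[0].reshape(-1,2)
E
python3 - <<'E'
from h import *
for n in ('scene','top'):
    c=cap(n,n+'0.png')
    W=cloud(c); np.save(n+'0.npy',W)
    R=cv2.Rodrigues(np.array(c['rvec'],float))[0]
    print(n,'cam at',-R.T@np.array(c['tvec']).ravel())
    for l in ('tumbler','cradle','roller','barrel1','guard_rail','doming_block','pliers','stub_tip','plunger_tip'):
        for t in robot.trace(l,n)[:5]:
            m=t['mask']; P=W[m]; P=P[~np.isnan(P[:,0])]
            print(l,round(t['p'],2),np.round(t['position']),m.sum(),np.round(np.median(P,0)) if len(P) else None, np.round(np.percentile(P,98,axis=0)) if len(P) else None, np.round(np.mean(c['image'][m],0)))
print(robot.get_state(), robot.tips_ahead)
E
```

```text
pics
scene cam at [1622.45323181 -432.65231881  961.38459429]
tumbler 0.72 [142. 294.] 2210 [439. 141. 164.] [451. 275. 217.] [101.  98.  88.]
tumbler 0.64 [186. 304.] 9955 [604. 121. 130.] [722. 287. 217.] [80. 78. 73.]
cradle 0.84 [215. 216.] 593 [ 538. -144.   12.] [636. -82.  41.] [98. 74. 52.]
cradle 0.23 [182. 305.] 10046 [603. 121. 130.] [722. 288. 217.] [80. 78. 73.]
roller 0.82 [209. 220.] 602 [ 563. -131.   58.] [ 666. -104.   64.] [54. 46. 35.]
barrel1 0.87 [215. 113.] 440 [ 492. -447.   47.] [ 509. -415.   62.] [82. 56. 85.]
barrel1 0.75 [230. 172.] 427 [ 609. -297.   48.] [ 631. -262.   61.] [87. 83. 77.]
barrel1 0.64 [244. 212.] 614 [ 701. -207.   51.] [ 710. -175.   57.] [102.  97.  93.]
barrel1 0.6 [278. 184.] 677 [ 795. -307.   49.] [ 808. -275.   63.] [126.  90.  67.]
barrel1 0.59 [204. 157.] 456 [ 464. -305.   44.] [ 485. -267.   62.] [87. 81. 73.]
guard_rail 0.67 [141. 292.] 2156 [439. 139. 164.] [451. 270. 217.] [101.  98.  88.]
doming_block 0.81 [246. 210.] 625 [ 701. -207.   50.] [ 710. -175.   57.] [101.  97.  93.]
doming_block 0.38 [204. 158.] 443 [ 465. -305
[... 1595 characters left out ...]
os': array([ 1.08596732e+00,  3.19562967e-01,  1.56448072e+00, -1.61902878e-05,
        1.25740188e+00, -2.00192577e-02]), 'qvel': array([-3.53317341e-04,  2.69949414e-06, -5.80193967e-04, -1.45694412e-03,
       -2.00563148e-04,  6.48681105e-04]), 'effort': array([ 2.57687343e-04, -4.15424073e+01, -2.34423709e+01, -5.58123668e-05,
        3.21095622e-04,  1.54553170e-07]), 'eef_pos': array([257.75363879, 513.98532806, 404.76672982]), 'tool_rot': array([2.58246266e-05, 2.30315978e-01, 9.73115895e-01, 6.92895591e-05]), 'contact_force': array([ 0.49471429, -0.4868156 , -1.01941476]), 'moment': array([-0.03398081, -0.0161947 , -0.02135091]), 'grasp_force': 0.0, 'width': 85.84381079016372} 173.4
```

View pics/scene0.png

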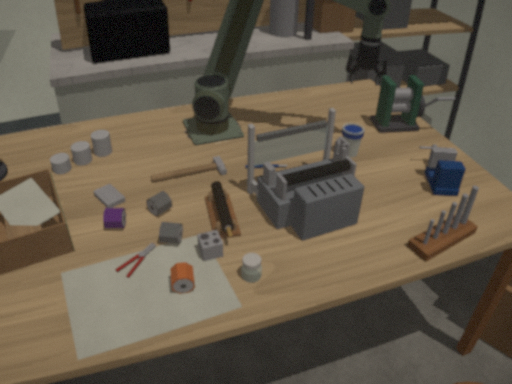

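View pics/top0.png

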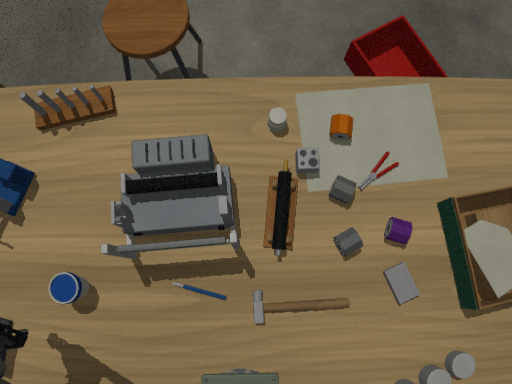

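```bash
cat >> h.py <<'E'
def rect(P):
    P=P[:,:2].astype(np.float32)
    (c,s,a)=cv2.minAreaRect(P); return np.round(c,1),np.round(s,1),round(a,2)
def line(P):
    v=cv2.fitLine(P[:,:2].astype(np.float32),cv2.DIST_HUBER,0,0.01,0.01).ravel()
    return np.round(v[2:],1),round(np.degrees(np.arctan2(v[1],v[0])),2)
def sel(W,x,y,z):
    P=W.reshape(-1,3);P=P[~np.isnan(P[:,0])]
    m=(P[:,0]>x[0])&(P[:,0]<x[1])&(P[:,1]>y[0])&(P[:,1]<y[1])&(P[:,2]>z[0])&(P[:,2]<z[1]);return P[m]
E
python3 - <<'E'
from h import *
for n in('scene','top'):
    W=np.load(n+'0.npy'); print('==',n)
    b=sel(W,(300,700),(-450,-50),(-8,8)); print('bench z',np.median(b[:,2]),b[:,2].std())
    P=sel(W,(400,480),(20,260),(195,226)); print('rail',rect(P),line(P),np.percentile(P[:,2],[5,50,95]),len(P))
    P=sel(W,(400,480),(-60,350),(228,270)); print('posts',len(P)); 
    for yy in((-60,140),(140,350)):
        Q=P[(P[:,1]>yy[0])&(P[:,1]<yy[1])]
        if len(Q): print(rect(Q),Q.mean(0))
    P=sel(W,(600,760),(0,260),(144,156)); print('housing',rect(P),line(P),len(P))
    P=sel(W,(560,640),(0,260),(150,170)); print('rear',rect(P),line(P),np.percentile(P[:,2],[50,98]),len(P))
    P=sel(W,(420,660),(-170,-90),(50,72)); print('drum',rect(P),line(P),np.percentile(P[:,2],[50,98]),len(P))
    P=sel(W,(390,720),(-180,-70),(38,72)); print('all',line(P),P[:,0].min(),P[:,0].max())
    for cx,cy in((452,-297),(597,-292)):
        P=sel(W,(cx-50,cx+50),(cy-50,cy+50),(57,66)); print('barrel',rect(P),line(P),np.median(P,0),len(P))
        P=sel(W,(cx-50,cx+50),(cy-50,cy+50),(10,66)); print('  full',rect(P))
import cv2
I=cv2.imread('pics/top0.png')
A=cv2.resize(I[150:265,225:375],None,fx=5,fy=5,interpolation=cv2.INTER_CUBIC); cv2.imwrite('pics/crop1.png',A)
E
```

```text
== scene
bench z -0.3872070184721228 2.3292923864634028
rail (array([438.7, 140. ]), array([ 24.7, 240.7]), 3.21) (array([442.8, 137.7], dtype=float32), np.float32(-86.11)) [197.57311307 210.67878448 217.70813064] 524
posts 129
(array([448.8,  -1. ]), array([25.3, 16.6]), 9.4) [451.9448342   -0.98710243 244.16809761]
(array([427.3, 289.4]), array([18.1, 29.9]), 82.95) [430.39898555 285.73582341 243.61438948]
housing (array([662.4, 145.1]), array([123.1, 229.8]), 0.09) (array([674.2, 153.7], dtype=float32), np.float32(-89.87)) 1354
rear (array([582.9, 139.4]), array([ 79.6, 235.7]), 8.76) (array([604.8, 139.7], dtype=float32), np.float32(-86.12)) [159.57180482 165.85728449] 593
drum (array([ 544.7, -126.6]), array([ 34.7, 228.3]), 82.96) (array([ 550.1, -128.6], dtype=float32), np.float32(-6.65)) [59.44167871 64.61747921] 503
all (array([ 565.7, -132.2], dtype=float32), np.float32(-7.67)) 431.547655057534 708.9457766508716
barrel (array([ 451.4, -302.2]), array([32.9, 55.4]), 24.75) (array([ 450.2, -302.8], dtype=float32), np.float32(-60.95)) [ 450.27287017 -303.37919787   59.40622179
[... 995 characters left out ...]
[ 539.8, -123.2]), array([ 35.3, 241. ]), 83.04) (array([ 535.2, -122. ], dtype=float32), np.float32(-6.98)) [59.54844378 65.7275881 ] 1001
all (array([ 539.5, -123.5], dtype=float32), np.float32(-8.54)) 414.97973891863535 706.1710888620263
barrel (array([ 446.9, -301.2]), array([36.7, 57.1]), 28.86) (array([ 446.6, -300.2], dtype=float32), np.float32(-65.83)) [ 446.3235929  -300.21202585   59.64654237] 229
  full (array([ 446.7, -300.8]), array([61.9, 58.5]), 28.35)
barrel (array([ 591.9, -293.9]), array([55.3, 35.4]), 64.58) (array([ 593.6, -294.4], dtype=float32), np.float32(61.64)) [ 592.45812563 -295.42548005   59.702121  ] 197
  full (array([ 592.8, -294.2]), array([56.5, 61.9]), 65.8)
```

View pics/crop1.png

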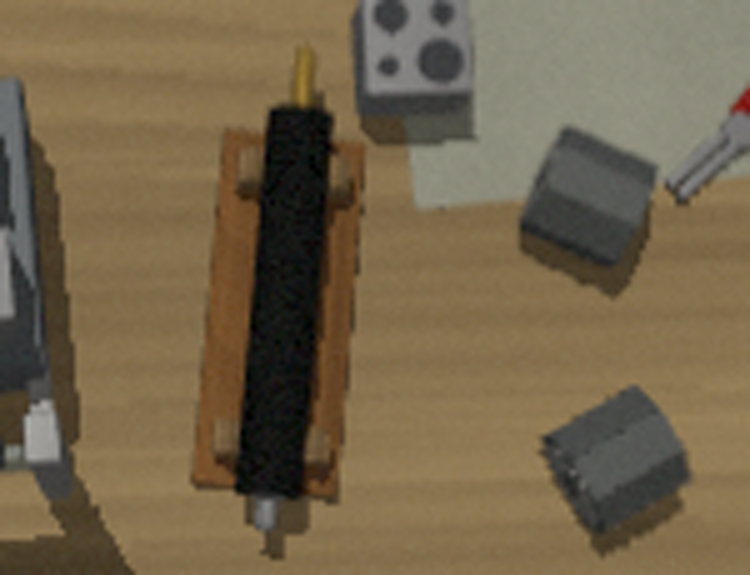

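```bash
cat >> h.py <<'E'
from scipy.spatial.transform import Rotation as Ro
def st():
    s=robot.get_state(); q=s['tool_rot']; R=Ro.from_quat([q[1],q[2],q[3],q[0]]).as_matrix()
    return s,R,np.array(s['eef_pos']),np.degrees(np.arctan2(R[1,1],R[0,1]))
def plan(*T, start=None):
    """targets (x,y,z TCP, angle of tool y deg); prints shift & yaw, each leg from previous target"""
    s,R,p,a=st(); print('now',np.round(p,1),round(a,2),'t',round(s['clock'],1),'F',np.round(s['contact_force'],1),'w',round(s['width'],1),'g',round(s['grasp_force'],1))
    if start is not None: p=np.array(start[:3],float); a=start[3]
    for t in T:
        r=np.radians(a); tx=np.array([-np.sin(r),np.cos(r),0]); ty=np.array([np.cos(r),np.sin(r),0])
        d=np.array(t[:3],float)-p; y=np.radians((a-t[3]+90)%180-90) if len(t)<5 else np.radians(a-t[3])
        print(t,'-> lin',np.round([d@tx,d@ty,-d[2]],1),'yaw',round(y,4)); p=np.array(t[:3],float); a=a-np.degrees(y)
E
python3 - <<'E'
from h import *
plan((437.5,140,460,4.2),(437.5,140,361,4.2))
E
```

```text
now [257.8 514.  404.8] 63.37 t 1.0 F [ 0.5 -0.5 -1. ] w 85.8 g 0.0
(437.5, 140, 460, 4.2) -> lin [-328.3 -253.7  -55.2] yaw 1.0327
(437.5, 140, 361, 4.2) -> lin [ 0.  0. 99.] yaw -0.0
```

jog_arm:
  linear:
    - [0,0,-45]
    - [-40,-31,-55]
    - [-80,-62,-55]
    - [-120,-93,-55]
    - [-160,-124,-55]
    - [-200,-155,-55]
    - [-240,-186,-55]
    - [-280,-216,-55]
  yaw: [0,0.14,0.28,0.42,0.56,0.7,0.84,0.95]
  gripper: [0.6,0.6,0.6,0.6,0.6,0.6,0.6,0.6]
  squeeze: 40

```text
clock: 1.8
eef_pos: [409.4, 197.6, 460.0]
tool_rot: [0.0, 0.652, 0.759, 0.0]
contact_force: [1.5, 0.6, -0.8]
width: 51.4
grasp_force: 0.0
```

```bash
python3 - <<'E'
from h import *
plan((437.5,140,460,4.2),(437.5,140,361,4.2))
E
```

```text
now [409.4 197.6 460. ] 8.67 t 1.8 F [ 1.5  0.6 -0.8] w 51.4 g 0.0
(437.5, 140, 460, 4.2) -> lin [-61.1  19.1   0. ] yaw 0.0781
(437.5, 140, 361, 4.2) -> lin [ 0.  0. 99.] yaw 0.0
```

jog_arm:
  linear:
    - [-30,9,0]
    - [-61,19,0]
    - [-61,19,0]
    - [-61,19,45]
    - [-61,19,90]
    - [-61,19,99]
    - [-61,19,99]
    - [-61,19,99]
  yaw: [0.04,0.078,0.078,0.078,0.078,0.078,0.078,0.078]
  gripper: [0.6,0.6,0.6,0.6,0.6,0.6,0,0]

```text
clock: 2.6
eef_pos: [438.1, 142.8, 362.5]
tool_rot: [0.001, 0.679, 0.734, 0.002]
contact_force: [0.2, 0.2, 0.4]
width: 23.0
grasp_force: 0.0
```

jog_arm:
  linear:
    - [0,0,0]
    - [0,0,0]
    - [0,0,0]
    - [0,0,0]
    - [0,0,0]
    - [0,0,0]
    - [0,0,0]
    - [0,0,0]
  yaw: [0,0,0,0,0,0,0,0]
  gripper: [0,0,0,0,0,0,0,0]

```text
clock: 3.4
eef_pos: [436.7, 142.6, 362.4]
tool_rot: [-0.001, 0.679, 0.734, 0.0]
contact_force: [-4.9, 1.6, 1.9]
width: 15.1
grasp_force: 44.8
```

```bash
python3 - <<'E'
from h import *
plan()
c=cap('scene','s1.png')
W=cloud(c);P=sel(W,(400,480),(20,260),(195,226)); print('rail',np.percentile(P[:,2],[5,50,95]),len(P))
E
```

```text
now [436.7 142.6 362.4] 4.41 t 3.4 F [-4.9  1.6  1.9] w 15.1 g 44.8
rail [197.22270997 210.24791557 218.4163706 ] 517
```

jog_arm:
  linear:
    - [0,0,15]
    - [0,0,30]
    - [0,0,45]
    - [0,0,60]
    - [0,0,72]
    - [0,0,80]
    - [0,0,84]
    - [0,0,84]
  yaw: [0,0,0,0,0,0,0,0]
  gripper: [0,0,0,0,0,0,0,0]

```text
clock: 4.25
eef_pos: [436.8, 142.7, 277.3]
tool_rot: [-0.001, 0.679, 0.734, -0.0]
contact_force: [-5.2, 2.9, -4.1]
width: 15.4
grasp_force: 43.9
```

jog_arm:
  linear:
    - [0,0,1]
    - [0,0,2]
    - [0,0,3]
    - [0,0,4]
    - [0,0,5]
    - [0,0,6]
    - [0,0,6]
    - [0,0,6]
  yaw: [0,0,0,0,0,0,0,0]
  gripper: [0,0,0,0,0,0,0,0]

```text
clock: 5.05
eef_pos: [436.7, 142.6, 273.6]
tool_rot: [-0.001, 0.679, 0.734, 0.0]
contact_force: [-9.3, 0.8, 14.9]
width: 15.3
grasp_force: 46.8
```

jog_arm:
  linear:
    - [0,0,1]
    - [0,0,2]
    - [0,0,3]
    - [0,0,3]
    - [0,0,3]
    - [0,0,3]
    - [0,0,3]
    - [0,0,3]
  yaw: [0,0,0,0,0,0,0,0]
  gripper: [0,0,0,0,0,0,0,0]

```text
clock: 5.85
eef_pos: [436.6, 142.6, 273.5]
tool_rot: [-0.001, 0.679, 0.734, 0.001]
contact_force: [-16.2, -2.2, 39.7]
width: 15.2
grasp_force: 50.2
```

```bash
python3 - <<'E'
from h import *
plan()
c=cap('scene')
W=cloud(c);P=sel(W,(400,480),(20,260),(85,145)); print('rail',np.percentile(P[:,2],[5,50,95,98]),len(P))
E
```

```text
now [436.6 142.6 273.5] 4.4 t 5.8 F [-16.2  -2.2  39.7] w 15.2 g 50.2
rail [ 87.90455084 114.82210859 129.11191435 135.82837365] 712
```

jog_arm:
  linear:
    - [0,0,-8]
    - [0,0,-8]
    - [0,0,-8]
    - [0,0,-8]
    - [0,0,-8]
    - [0,0,-45]
    - [0,0,-90]
    - [0,0,-135]
  yaw: [0,0,0,0,0,0,0,0]
  gripper: [0.4,0.5,0.5,0.5,0.5,0.5,0.5,0.5]

```text
clock: 6.7
eef_pos: [437.4, 142.2, 403.5]
tool_rot: [-0.001, 0.679, 0.734, -0.001]
contact_force: [1.4, 0.0, -0.5]
width: 42.7
grasp_force: 0.0
```

```bash
cat >> h.py <<'E'
def topix(c,pix,z):
    """pixels (u,v) -> world at height z"""
    K=np.array([[c['fx'],0,c['cx']],[0,c['fy'],c['cy']],[0,0,1.]])
    p=cv2.undistortPoints(np.array(pix,float).reshape(-1,1,2),K,np.array(c['dist'],float)).reshape(-1,2)
    R=cv2.Rodrigues(np.array(c['rvec'],float))[0]; o=-R.T@np.array(c['tvec'],float).ravel()
    d=np.c_[p,np.ones(len(p))]@R; s=(z-o[2])/d[:,2]; return o+d*s[:,None]
E
python3 - <<'E'
from h import *
plan((440,200,460,4.2))
c=cap('top','top1.png')
I=cv2.imread('pics/top0.png').astype(int)
W=np.load('top0.npy')
dark=(I.max(2)<45)
def axis(u0,u1,v0,v1,z,vert):
    m=dark[v0:v1,u0:u1]
    n,l,s,ce=cv2.connectedComponentsWithStats(m.astype(np.uint8)); k=1+np.argmax(s[1:,4]); m=l==k
    v,u=np.nonzero(m); P=topix(c,np.c_[u+u0,v+v0],z); 
    print('area',s[k]+[u0,v0,0,0,0],'line',line(P),rect(P)); return P
axis(265,300,150,260,45,1)
P=axis(115,230,165,200,145,0)
cv2.imwrite('pics/crop2.png',cv2.resize(cv2.imread('pics/top1.png')[125:265,95:245],None,fx=5,fy=4.2,interpolation=cv2.INTER_CUBIC))
for z,y in((5,1),):pass
E
```

```text
now [437.4 142.2 403.5] 4.47 t 6.7 F [ 1.4  0.  -0.5] w 42.7 g 0.0
(440, 200, 460, 4.2) -> lin [ 57.5   7.1 -56.5] yaw 0.0047
area [ 272  172   20   78 1029] line (array([ 535.3, -123.2], dtype=float32), np.float32(-7.08)) (array([ 537. , -123.6]), array([ 36.6, 211.6]), 82.96)
area [ 126  173   92   22 1321] line (array([593.7, 158.9], dtype=float32), np.float32(-86.27)) (array([594. , 158.9]), array([ 40.4, 230. ]), 3.43)
```

View pics/crop2.png

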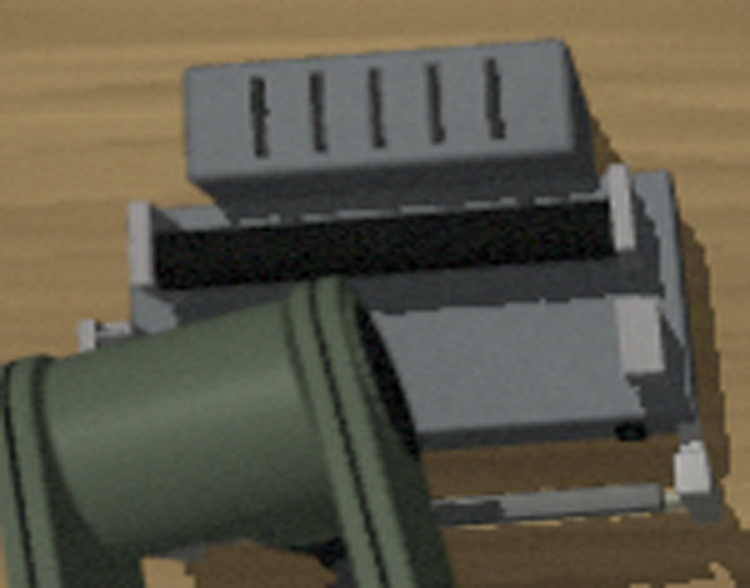

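```bash
python3 - <<'E'
from h import *
c=cap('top')
def T(x,y,z,o=(561.4,153.5),a=4.2):
    r=np.radians(a); return [o[0]+x*np.cos(r)-y*np.sin(r), o[1]+x*np.sin(r)+y*np.cos(r), z]
I=cv2.imread('pics/top0.png'); s=5; u0,v0=95,125
B=cv2.resize(I[v0:v0+145,u0:u0+150],None,fx=s,fy=s*.8,interpolation=cv2.INTER_CUBIC)
def poly(pts,col):
    p=(proj(c,[T(*q) for q in pts])-[u0-.5,v0-.5])*[s,s*.8]
    cv2.polylines(B,[np.int32(p*16)],True,col,1,cv2.LINE_AA,4)
poly([(80,-105,150),(155,-105,150),(155,105,150),(80,105,150)],(0,255,0))
for y in(-144,144): poly([(-125-8,y-8,255),(-125+8,y-8,255),(-125+8,y+8,255),(-125-8,y+8,255)],(0,255,255))
poly([(34-16,-105,154),(34-16,105,154),(34+16,105,154),(34+16,-105,154)],(0,0,255))
poly([(-46,-113,158.5),(-22,-113,158.5),(-22,-131,158.5),(-46,-131,158.5)],(255,0,255))
poly([(-43,124,175),(-25,124,175),(-25,137,175),(-43,137,175)],(255,0,0))
poly([(-75,-145,100),(80,-145,100),(80,145,100),(-75,145,100)],(255,255,0))
cv2.imwrite('pics/ov.png',B)
# detected ends of rear drum
g=I.max(2)
for v in (178,181,184): 
    r=g[v,100:240]; print(v,[ (int(i+100)) for i in np.nonzero(np.abs(np.diff((r<45).astype(int))))[0]])
E
```

```text
178 [150, 151, 152, 216]
181 [125, 216]
184 [125, 217, 222, 223]
```

View pics/ov.png

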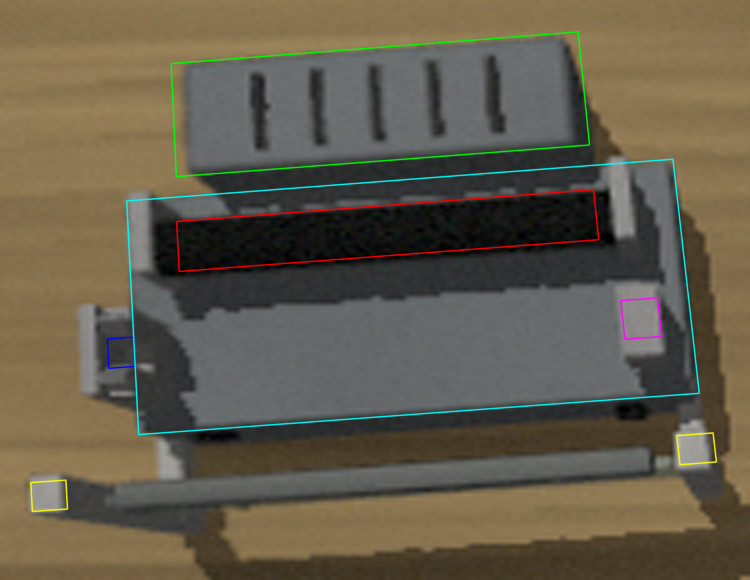

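```bash
python3 - <<'E'
from h import *
plan((437.4,142.2,460,4.47),(527,-121.8,460,-97.05,1),(527,-121.8,240,-97.05,1))
plan((527,-121.8,460,-97.05,1),start=(437.4,142.2,460,4.47))
E
```

```text
now [438.9 142.6 408.2] 4.47 t 6.8 F [ 0.9  0.9 -0.4] w 43.2 g 0.0
(437.4, 142.2, 460, 4.47) -> lin [ -0.3  -1.5 -51.8] yaw -0.0
(527, -121.8, 460, -97.05, 1) -> lin [-270.2   68.8   -0. ] yaw 1.7719
(527, -121.8, 240, -97.05, 1) -> lin [  0.   0. 220.] yaw 0.0
now [438.9 142.6 408.2] 4.47 t 6.8 F [ 0.9  0.9 -0.4] w 43.2 g 0.0
(527, -121.8, 460, -97.05, 1) -> lin [-270.2   68.8   -0. ] yaw 1.7719
```

jog_arm:
  linear:
    - [0,0,-45]
    - [0,0,-54]
    - [-45,11,-54]
    - [-90,22,-54]
    - [-135,33,-54]
    - [-180,45,-54]
    - [-225,57,-54]
    - [-270,67,-54]
  yaw: [0,0.14,0.28,0.42,0.56,0.7,0.84,0.98]
  gripper: [0.8,0.8,0.8,0.8,0.8,0.8,0.8,0.8]

```text
clock: 7.6
eef_pos: [525.8, -123.8, 455.4]
tool_rot: [-0.001, 0.946, 0.325, -0.001]
contact_force: [0.7, 0.1, -0.6]
width: 68.0
grasp_force: 0.0
```

jog_arm:
  linear:
    - [0,0,30]
    - [0,0,70]
    - [0,0,110]
    - [0,0,150]
    - [0,0,180]
    - [0,0,180]
    - [0,0,180]
    - [0,0,180]
  yaw: [0.14,0.28,0.42,0.56,0.7,0.792,0.792,0.792]
  gripper: [0.8,0.8,0.8,0.8,0.8,0.8,0.8,0.8]

```text
clock: 8.4
eef_pos: [525.5, -121.8, 276.4]
tool_rot: [-0.0, 0.998, -0.061, -0.0]
contact_force: [0.2, 0.3, -0.8]
width: 68.4
grasp_force: 0.0
```

```bash
python3 - <<'E'
from h import *
plan((527,-121.8,199,-97.05,1))
E
```

```text
now [ 525.5 -121.8  276.4] -96.95 t 8.4 F [ 0.2  0.3 -0.8] w 68.4 g 0.0
(527, -121.8, 199, -97.05, 1) -> lin [ 1.5 -0.2 77.4] yaw 0.0018
```

jog_arm:
  linear:
    - [1.5,0,40]
    - [1.5,0,65]
    - [1.5,0,77]
    - [1.5,0,77]
    - [1.5,0,77]
    - [1.5,0,77]
    - [1.5,0,77]
    - [1.5,0,77]
  yaw: [0,0,0,0,0,0,0,0]
  gripper: [0.8,0.8,0.8,0.6,0.4,0.2,0,0]
  squeeze: 40

```text
clock: 9.2
eef_pos: [527.4, -121.9, 201.1]
tool_rot: [0.0, 0.998, -0.062, 0.002]
contact_force: [-0.0, 2.0, 7.2]
width: 35.0
grasp_force: 40.5
```

jog_arm:
  linear:
    - [0,0,0]
    - [0,0,0]
    - [0,0,0]
    - [0,0,0]
    - [0,0,0]
    - [0,0,0]
    - [0,0,0]
    - [0,0,0]
  yaw: [0,0,0,0,0,0,0,0]
  gripper: [0,0,0,0,0,0,0,0]

```text
clock: 10.0
eef_pos: [527.4, -121.9, 201.1]
tool_rot: [0.0, 0.998, -0.062, 0.002]
contact_force: [-0.2, 2.3, 6.6]
width: 34.7
grasp_force: 40.5
```

jog_arm:
  linear:
    - [0,0,-20]
    - [0,0,-50]
    - [0,0,-95]
    - [0,0,-140]
    - [0,0,-185]
    - [0,0,-230]
    - [0,0,-250]
    - [0,0,-250]
  yaw: [0,0,0,0,0,0,0,0]
  gripper: [0,0,0,0,0,0,0,0]

```text
clock: 10.8
eef_pos: [526.7, -122.1, 452.7]
tool_rot: [0.001, 0.998, -0.062, 0.003]
contact_force: [0.8, -0.2, -4.4]
width: 34.6
grasp_force: 41.2
```

```bash
cat >> h.py <<'E'
def roller_fit(c,ctr,r=140,zr=40):
    """dark drum points near ctr (grip point world): returns mid direction"""
    W=cloud(c); I=c['image']
    m=(I.max(2)<60)&(np.abs(W[...,0]-ctr[0])<r)&(np.abs(W[...,1]-ctr[1])<r)&(np.abs(W[...,2]-ctr[2])<zr)
    P=W[m]; v=cv2.fitLine(P.astype(np.float32),cv2.DIST_HUBER,0,0.01,0.01).ravel()
    s=(P-v[3:])@v[:3]; lo,hi=np.percentile(s,[1,99]); d=v[:3]
    print('drum n',len(P),'mid',np.round(v[3:]+d*(lo+hi)/2,1),'len',round(hi-lo,1),'dir',np.round(d,3),'tilt',round(np.degrees(np.arcsin(d[2])),2),'az',round(np.degrees(np.arctan2(d[1],d[0])),2))
E
python3 - <<'E'
from h import *
o=np.array([561.4,154.0]);r=np.radians(4.2);R2=np.array([[np.cos(r),-np.sin(r)],[np.sin(r),np.cos(r)]])
T=lambda x,y:o+R2@[x,y]
print('front axis mid',T(-34,0),'cup',T(-34,-125),'chan',T(-34,137))
s,R,p,a=st()
roller_fit(cap('scene','s2.png'),p+[0,0,-155])
roller_fit(cap('top'),p+[0,0,-155])
plan()
E
```

```text
front axis mid [527.49130777 151.5099013 ] cup [536.64608242  26.84559164] chan [517.45767477 288.14198468]
drum n 614 mid [ 552.8 -129.3  313. ] len 179.3 dir [ 0.985 -0.17  -0.028] tilt -1.61 az -9.76
drum n 662 mid [ 480.4 -113.4  309.2] len 92.1 dir [1.    0.017 0.002] tilt 0.09 az 1.0
now [ 526.2 -121.9  448.2] -97.06 t 10.9 F [-0.8 -0.2 -5.3] w 34.8 g 41.2
```

View pics/s2.png

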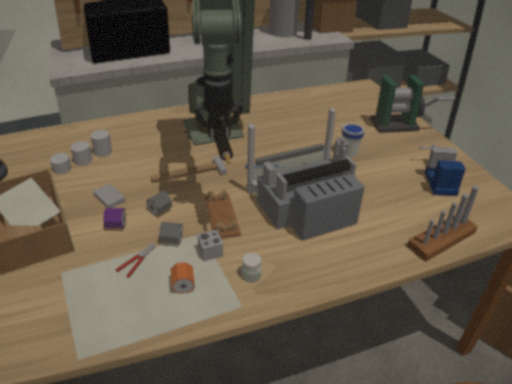

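```bash
cat >> h.py <<'E'
o_=np.array([561.4,154.0]);r_=np.radians(4.2);R2=np.array([[np.cos(r_),-np.sin(r_)],[np.sin(r_),np.cos(r_)]])
T=lambda x,y,z,a:(*np.round(o_+R2@[x,y],2),z,4.2+a,1)
E
python3 - <<'E'
from h import *
plan(T(-57.9,-10.5,465,12),T(-57.9,-10.5,335,12))
E
```

```text
now [ 526.2 -121.9  448.2] -97.06 t 10.9 F [-0.8 -0.2 -5.3] w 34.8 g 41.2
(np.float64(504.42), np.float64(139.29), 465, 16.2, 1) -> lin [ -53.7 -256.6  -16.8] yaw -1.9768
(np.float64(504.42), np.float64(139.29), 335, 16.2, 1) -> lin [  0.   0. 130.] yaw 0.0
```

jog_arm:
  linear:
    - [0,0,-17]
    - [-6,-28,-17]
    - [-12,-56,-17]
    - [-18,-84,-17]
    - [-24,-112,-17]
    - [-30,-140,-17]
    - [-36,-168,-17]
    - [-41,-196,-17]
  yaw: [-0.1,-0.24,-0.38,-0.52,-0.66,-0.8,-0.94,-1.08]
  gripper: [0,0,0,0,0,0,0,0]

```text
clock: 11.7
eef_pos: [509.6, 78.6, 463.5]
tool_rot: [-0.001, 0.886, 0.463, -0.003]
contact_force: [1.0, 0.5, -4.6]
width: 34.2
grasp_force: 41.2
```

```bash
python3 - <<'E'
from h import *
plan(T(-57.9,-10.5,465,12),T(-57.9,-10.5,335,12))
E
```

```text
now [509.6  78.6 463.5] -34.85 t 11.7 F [ 1.   0.5 -4.6] w 34.2 g 41.2
(np.float64(504.42), np.float64(139.29), 465, 16.2, 1) -> lin [ 46.8 -38.9  -1.5] yaw -0.891
(np.float64(504.42), np.float64(139.29), 335, 16.2, 1) -> lin [  0.   0. 130.] yaw -0.0
```

jog_arm:
  linear:
    - [10,-8,0]
    - [20,-17,0]
    - [30,-25,0]
    - [40,-33,0]
    - [47,-39,0]
    - [47,-39,0]
    - [47,-39,0]
    - [47,-39,0]
  yaw: [-0.14,-0.28,-0.42,-0.56,-0.7,-0.84,-0.891,-0.891]
  gripper: [0,0,0,0,0,0,0,0]

```text
clock: 12.5
eef_pos: [505.1, 138.5, 463.8]
tool_rot: [-0.002, 0.603, 0.798, -0.002]
contact_force: [0.0, 0.9, -4.5]
width: 34.7
grasp_force: 41.2
```

jog_arm:
  linear:
    - [0,0,30]
    - [0,0,60]
    - [0,0,90]
    - [0,0,115]
    - [0,0,125]
    - [0,0,125]
    - [0,0,125]
    - [0,0,125]
  yaw: [0,0,0,0,0,0,0,0]
  gripper: [0,0,0,0,0,0,0,0]

```text
clock: 13.3
eef_pos: [505.8, 138.6, 343.0]
tool_rot: [0.001, 0.603, 0.798, 0.001]
contact_force: [-0.5, 0.2, -3.3]
width: 34.7
grasp_force: 41.0
```

```bash
python3 - <<'E'
from h import *
plan(T(-57.9,-10.5,321,12))
s,R,p,a=st()
c=cap('scene'); roller_fit(c,p+[0,0,-155])
I=cv2.cvtColor(c['image'],cv2.COLOR_RGB2BGR)
cv2.imwrite('pics/c3.png',cv2.resize(I[60:240,230:380],None,fx=4,fy=3.3,interpolation=cv2.INTER_CUBIC))
E
```

```text
now [505.8 138.6 343. ] 15.86 t 13.3 F [-0.5  0.2 -3.3] w 34.7 g 41.0
(np.float64(504.42), np.float64(139.29), 321, 16.2, 1) -> lin [ 1.  -1.2 22. ] yaw -0.006
drum n 1155 mid [567.4 157.  176.3] len 229.6 dir [ 0.328  0.922 -0.208] tilt -12.02 az 70.42
```

View pics/c3.png

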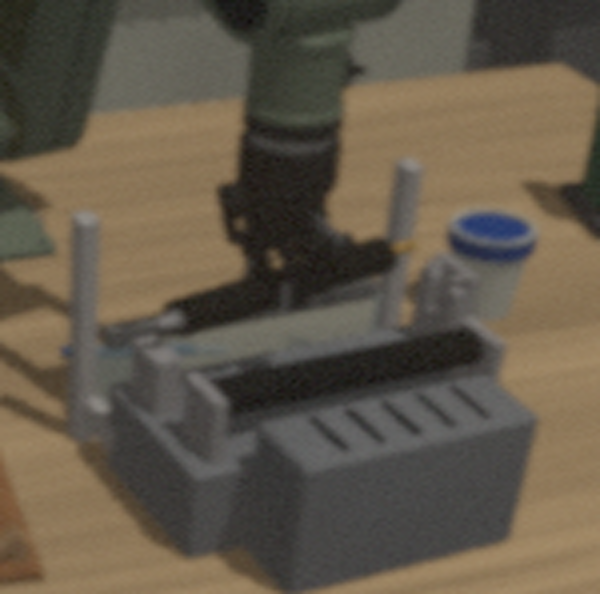

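jog_arm:
  linear:
    - [1,-1,8]
    - [1,-1,14]
    - [1,-1,17]
    - [1,-1,19]
    - [1,-1,21]
    - [1,-1,23]
    - [1,-1,24]
    - [1,-1,24]
  yaw: [0,0,0,0,0,0,0,0]
  gripper: [0,0,0,0,0,0,0,0]

```text
clock: 14.15
eef_pos: [504.2, 139.2, 317.9]
tool_rot: [0.0, 0.603, 0.798, 0.0]
contact_force: [-0.9, 0.4, -2.1]
width: 34.8
grasp_force: 41.3
```

jog_arm:
  linear:
    - [0,0,1]
    - [0,0,2]
    - [0,0,3]
    - [0,0,4]
    - [0,0,5]
    - [0,0,6]
    - [0,0,6]
    - [0,0,6]
  yaw: [0,0,0,0,0,0,0,0]
  gripper: [0,0,0,0,0,0,0,0]
  squeeze: 30

```text
clock: 14.95
eef_pos: [504.2, 139.2, 311.7]
tool_rot: [0.0, 0.603, 0.798, 0.0]
contact_force: [0.4, 0.6, -0.9]
width: 34.7
grasp_force: 41.5
```

```bash
python3 - <<'E'
from h import *
plan(T(-57.9,-10.5,321,12))
print(robot.get_state()['moment'])
E
```

```text
now [504.2 139.2 311.7] 15.88 t 14.9 F [ 0.4  0.6 -0.9] w 34.7 g 41.5
(np.float64(504.42), np.float64(139.29), 321, 16.2, 1) -> lin [-0.   0.2 -9.3] yaw -0.0056
[-0.01938349 -0.12394805  0.04721096]
```

jog_arm:
  linear:
    - [0,0,1]
    - [0,0,2]
    - [0,0,3]
    - [0,0,4]
    - [0,0,5]
    - [0,0,6]
    - [0,0,6]
    - [0,0,6]
  yaw: [0,0,0,0,0,0,0,0]
  gripper: [0,0,0,0,0,0,0,0]

```text
clock: 15.75
eef_pos: [504.2, 139.2, 305.7]
tool_rot: [0.0, 0.603, 0.798, 0.0]
contact_force: [-0.7, 0.6, -0.9]
width: 34.8
grasp_force: 41.6
```

```bash
python3 - <<'E'
from h import *
plan()
print(robot.get_state()['moment'])
s,R,p,a=st()
c=cap('scene')
I=cv2.cvtColor(c['image'],cv2.COLOR_RGB2BGR); u0,v0=240,80
B=cv2.resize(I[v0:v0+120,u0:u0+140],None,fx=5,fy=5,interpolation=cv2.INTER_CUBIC)
g=p+[0,0,-156]; az=np.radians(a+90)
for t,col in((0,(0,255,0)),(6,(0,0,255))):
    d=np.array([np.cos(az)*np.cos(np.radians(t)),np.sin(az)*np.cos(np.radians(t)),-np.sin(np.radians(t))])
    q=(proj(c,[g+d*(-115),g+d*153])-[u0-.5,v0-.5])*5
    cv2.line(B,tuple(np.int32(q[0])),tuple(np.int32(q[1])),col,1,cv2.LINE_AA)
cv2.imwrite('pics/c4.png',B)
E
```

```text
now [504.2 139.2 305.7] 15.87 t 15.8 F [-0.7  0.6 -0.9] w 34.8 g 41.6
[-0.23776964 -0.18984039  0.10604226]
```

View pics/c4.png

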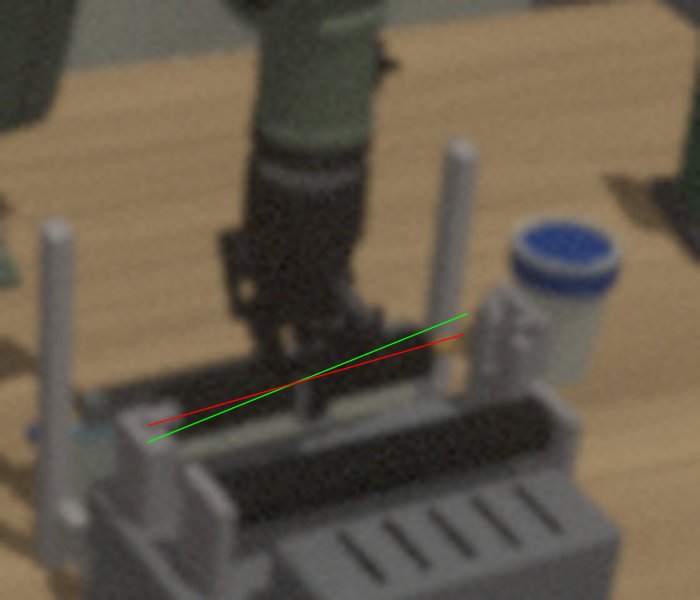

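```bash
python3 - <<'E'
from h import *
s,R,p,a=st()
plan((p[0],p[1],382,a,1),T(-34,-20,382,0),T(-34,-20,336,0))
E
```

```text
now [504.2 139.1 305.8] 15.87 t 15.8 F [ 0.5  1.3 -1. ] w 34.5 g 41.5
(np.float64(504.1690889856286), np.float64(139.1390022494514), 382, np.float64(15.872323104279014), 1) -> lin [  0.    0.  -76.2] yaw 0.0
(np.float64(528.96), np.float64(131.56), 382, 4.2, 1) -> lin [-14.1  21.8  -0. ] yaw 0.2037
(np.float64(528.96), np.float64(131.56), 336, 4.2, 1) -> lin [ 0.  0. 46.] yaw 0.0
```

jog_arm:
  linear:
    - [0,0,-25]
    - [0,0,-55]
    - [0,0,-76]
    - [-5,8,-76]
    - [-10,16,-76]
    - [-14,22,-76]
    - [-14,22,-76]
    - [-14,22,-76]
  yaw: [0,0,0,0.07,0.14,0.204,0.204,0.204]
  gripper: [0,0,0,0,0,0,0,0]

```text
clock: 16.6
eef_pos: [528.7, 131.6, 381.0]
tool_rot: [-0.001, 0.681, 0.733, -0.001]
contact_force: [0.7, 0.0, -4.0]
width: 35.0
grasp_force: 41.2
```

```bash
python3 - <<'E'
from h import *
plan(T(-34,-20,335,0))
s,R,p,a=st()
c=cap('scene')
I=cv2.cvtColor(c['image'],cv2.COLOR_RGB2BGR); u0,v0=240,60
B=cv2.resize(I[v0:v0+120,u0:u0+140],None,fx=5,fy=5,interpolation=cv2.INTER_CUBIC)
g=p+[0,0,-156]; az=np.radians(a+90)
for t,col in((6,(0,255,0)),(8,(0,0,255)),(10,(255,0,0))):
    d=np.array([np.cos(az)*np.cos(np.radians(t)),np.sin(az)*np.cos(np.radians(t)),-np.sin(np.radians(t))])
    q=(proj(c,[g+d*(-115),g+d*153])-[u0-.5,v0-.5])*5
    cv2.line(B,tuple(np.int32(q[0])),tuple(np.int32(q[1])),col,1,cv2.LINE_AA)
cv2.imwrite('pics/c5.png',B)
E
```

```text
now [528.7 131.6 381. ] 4.23 t 16.6 F [ 0.7  0.  -4. ] w 35.0 g 41.2
(np.float64(528.96), np.float64(131.56), 335, 4.2, 1) -> lin [-0.1  0.3 46. ] yaw 0.0005
```

View pics/c5.png

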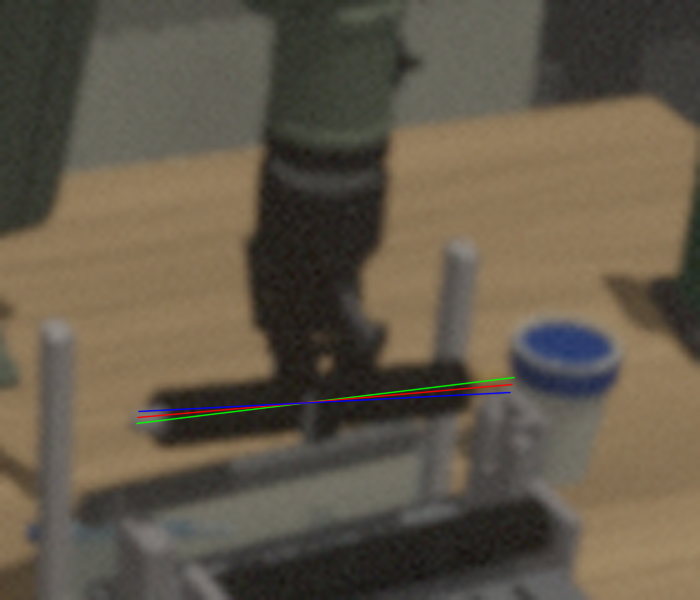

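jog_arm:
  linear:
    - [2,0.3,12]
    - [2,0.3,24]
    - [2,0.3,36]
    - [2,0.3,45]
    - [2,0.3,52]
    - [2,0.3,57]
    - [2,0.3,58]
    - [2,0.3,58]
  yaw: [0,0,0,0,0,0,0,0]
  gripper: [0,0,0,0,0,0,0,0]

```text
clock: 17.45
eef_pos: [529.4, 133.8, 323.8]
tool_rot: [0.0, 0.681, 0.732, 0.0]
contact_force: [-0.8, 0.9, -3.7]
width: 34.8
grasp_force: 41.3
```

jog_arm:
  linear:
    - [1,0,0]
    - [2,0,0]
    - [3,0,0]
    - [3,0,0]
    - [3,0,1]
    - [3,0,2]
    - [3,0,3]
    - [3,0,3]
  yaw: [0,0,0,0,0,0,0,0]
  gripper: [0,0,0,0,0,0,0,0]

```text
clock: 18.25
eef_pos: [529.1, 136.8, 320.7]
tool_rot: [-0.0, 0.681, 0.732, 0.0]
contact_force: [-0.4, 0.3, -2.5]
width: 34.7
grasp_force: 41.3
```

```bash
python3 - <<'E'
from h import *
plan(T(-34,-15,320,0))
print(robot.get_state()['moment'])
E
```

```text
now [529.1 136.8 320.7] 4.18 t 18.2 F [-0.4  0.3 -2.5] w 34.7 g 41.3
(np.float64(528.59), np.float64(136.55), 320, 4.2, 1) -> lin [-0.2 -0.5  0.7] yaw -0.0003
[-0.16234412 -0.03305665 -0.02769094]
```

jog_arm:
  linear:
    - [1,0,0]
    - [2,0,0]
    - [3,0,0]
    - [4,0,0]
    - [4,0,0]
    - [4,0,0]
    - [4,0,0]
    - [4,0,0]
  yaw: [0,0,0,0,0,0,0,0]
  gripper: [0,0,0,0,0,0,0,0]

```text
clock: 19.05
eef_pos: [528.7, 140.6, 320.7]
tool_rot: [0.0, 0.681, 0.732, -0.0]
contact_force: [-0.2, -2.7, -4.2]
width: 35.0
grasp_force: 41.3
```

```bash
python3 - <<'E'
from h import *
plan(T(-34,-15,320,0))
print(robot.get_state()['moment'])
E
```

```text
now [528.7 140.6 320.7] 4.18 t 19.1 F [-0.2 -2.7 -4.2] w 35.0 g 41.3
(np.float64(528.59), np.float64(136.55), 320, 4.2, 1) -> lin [-4.  -0.4  0.7] yaw -0.0003
[-0.54027925 -0.01044837 -0.03116913]
```

jog_arm:
  linear:
    - [-1,0,0]
    - [-2,0,0]
    - [-2,0,0]
    - [-2,0,1]
    - [-2,0,2]
    - [-2,0,2]
    - [-2,0,2]
    - [-2,0,2]
  yaw: [0,0,0,0,0,0,0,0]
  gripper: [0,0,0,0,0,0,0,0]

```text
clock: 19.85
eef_pos: [528.9, 138.8, 318.7]
tool_rot: [-0.0, 0.681, 0.732, 0.0]
contact_force: [-0.2, -0.7, -3.0]
width: 34.9
grasp_force: 41.3
```

jog_arm:
  linear:
    - [0,0,1]
    - [0,0,2]
    - [0,0,2]
    - [0,0,2]
    - [0,0,2]
    - [0,0,2]
    - [0,0,2]
    - [0,0,2]
  yaw: [0,0,0,0,0,0,0,0]
  gripper: [0,0,0,0,0,0,0,0]

```text
clock: 20.65
eef_pos: [528.9, 138.7, 316.7]
tool_rot: [0.0, 0.681, 0.732, 0.0]
contact_force: [-0.5, -0.3, -2.9]
width: 34.2
grasp_force: 41.2
```

```bash
python3 - <<'E'
from h import *
plan(T(-34,-13,317,0))
print(robot.get_state()['moment'])
E
```

```text
now [528.9 138.7 316.7] 4.18 t 20.6 F [-0.5 -0.3 -2.9] w 34.2 g 41.2
(np.float64(528.44), np.float64(138.54), 317, 4.2, 1) -> lin [-0.2 -0.5 -0.3] yaw -0.0003
[-0.00087459 -0.00890162 -0.04650137]
```

jog_arm:
  linear:
    - [0,0,1]
    - [0,0,2]
    - [0,0,2]
    - [0,0,2]
    - [0,0,2]
    - [0,0,2]
    - [0,0,2]
    - [0,0,2]
  yaw: [0,0,0,0,0,0,0,0]
  gripper: [0,0,0,0,0,0,0,0]

```text
clock: 21.45
eef_pos: [528.9, 138.8, 314.7]
tool_rot: [0.0, 0.681, 0.732, 0.0]
contact_force: [0.4, -2.1, -2.2]
width: 34.6
grasp_force: 41.2
```

```bash
python3 - <<'E'
from h import *
plan(T(-34,-13,317,0))
print(robot.get_state()['moment'])
s,R,p,a=st()
c=cap('scene')
I=cv2.cvtColor(c['image'],cv2.COLOR_RGB2BGR); u0,v0=240,90
B=cv2.resize(I[v0:v0+100,u0:u0+140],None,fx=5.5,fy=5.5,interpolation=cv2.INTER_CUBIC)
g=p+[0,0,-156]; az=np.radians(a+90)
for t,col in((4,(0,255,0)),(7,(0,0,255))):
    d=np.array([np.cos(az)*np.cos(np.radians(t)),np.sin(az)*np.cos(np.radians(t)),-np.sin(np.radians(t))])
    q=(proj(c,[g+d*(-115),g+d*153])-[u0-.5,v0-.5])*5.5
    cv2.line(B,tuple(np.int32(q[0])),tuple(np.int32(q[1])),col,1,cv2.LINE_AA)
cv2.imwrite('pics/c6.png',B)
E
```

```text
now [528.9 138.8 314.7] 4.18 t 21.4 F [ 0.4 -2.1 -2.2] w 34.6 g 41.2
(np.float64(528.44), np.float64(138.54), 317, 4.2, 1) -> lin [-0.2 -0.5 -2.3] yaw -0.0003
[-0.04242017 -0.02481082 -0.00518227]
```

View pics/c6.png

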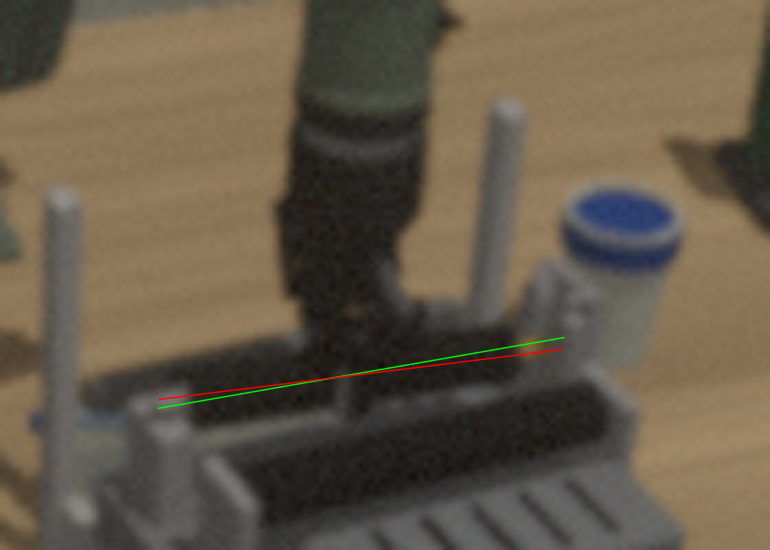

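jog_arm:
  linear:
    - [3,0,0]
    - [6,0,0]
    - [9,0,0]
    - [12,0,0]
    - [15,0,0]
    - [17,0,0]
    - [17,0,0]
    - [17,0,0]
  yaw: [0,0,0,0,0,0,0,0]
  gripper: [0,0,0,0,0,0,0,0]

```text
clock: 22.3
eef_pos: [527.7, 155.0, 314.6]
tool_rot: [0.001, 0.681, 0.733, -0.001]
contact_force: [2.0, -8.7, -2.0]
width: 35.2
grasp_force: 41.3
```

```bash
python3 - <<'E'
from h import *
plan(T(-34,4,314.7,0))
print(robot.get_state()['moment'])
E
```

```text
now [527.7 155.  314.6] 4.23 t 22.3 F [ 2.  -8.7 -2. ] w 35.2 g 41.3
(np.float64(527.2), np.float64(155.5), 314.7, 4.2, 1) -> lin [ 0.5 -0.5 -0.1] yaw 0.0005
[-1.12800595 -0.16662772 -0.04644396]
```

jog_arm:
  linear:
    - [1.5,0,0]
    - [3,0,0]
    - [3,0,0]
    - [3,-0.5,2]
    - [3,-0.5,4]
    - [3,-0.5,6]
    - [3,-0.5,8]
    - [3,-0.5,8]
  yaw: [0,0,0,0,0,0,0,0]
  gripper: [0,0,0,0,0,0,0,0]

```text
clock: 23.1
eef_pos: [527.2, 157.7, 306.8]
tool_rot: [0.001, 0.681, 0.733, -0.001]
contact_force: [2.2, -8.6, -0.4]
width: 34.8
grasp_force: 41.4
```

```bash
python3 - <<'E'
from h import *
plan(T(-34,6,301,0))
print(robot.get_state()['moment'])
E
```

```text
now [527.2 157.7 306.8] 4.21 t 23.1 F [ 2.2 -8.6 -0.4] w 34.8 g 41.4
(np.float64(527.05), np.float64(157.49), 301, 4.2, 1) -> lin [-0.2 -0.1  5.8] yaw 0.0002
[-1.01009624 -0.20989863 -0.09078642]
```

jog_arm:
  linear:
    - [0,0,1.5]
    - [0,0,3]
    - [0,0,4.5]
    - [0,0,5.5]
    - [0,0,5.5]
    - [0,0,5.5]
    - [0,0,5.5]
    - [0,0,5.5]
  yaw: [0,0,0,0,0,0,0,0]
  gripper: [0,0,0,0,0,0,0,0]

```text
clock: 23.9
eef_pos: [527.2, 157.7, 301.4]
tool_rot: [0.001, 0.681, 0.733, -0.001]
contact_force: [1.8, -8.2, -1.0]
width: 35.0
grasp_force: 41.4
```

```bash
python3 - <<'E'
from h import *
plan(T(-34,6,301,0))
print(robot.get_state()['moment'])
s,R,p,a=st()
c=cap('top')
I=cv2.cvtColor(c['image'],cv2.COLOR_RGB2BGR)
A=I[150:250,95:245]
c=cap('scene')
I=cv2.cvtColor(c['image'],cv2.COLOR_RGB2BGR)
B=I[100:200,240:390]
cv2.imwrite('pics/c7.png',cv2.resize(np.vstack([A,B]),None,fx=4,fy=3,interpolation=cv2.INTER_CUBIC))
E
```

```text
now [527.2 157.7 301.4] 4.21 t 23.9 F [ 1.8 -8.2 -1. ] w 35.0 g 41.4
(np.float64(527.05), np.float64(157.49), 301, 4.2, 1) -> lin [-0.2 -0.1  0.4] yaw 0.0003
[-1.07050067 -0.1637848  -0.0765342 ]
```

View pics/c7.png

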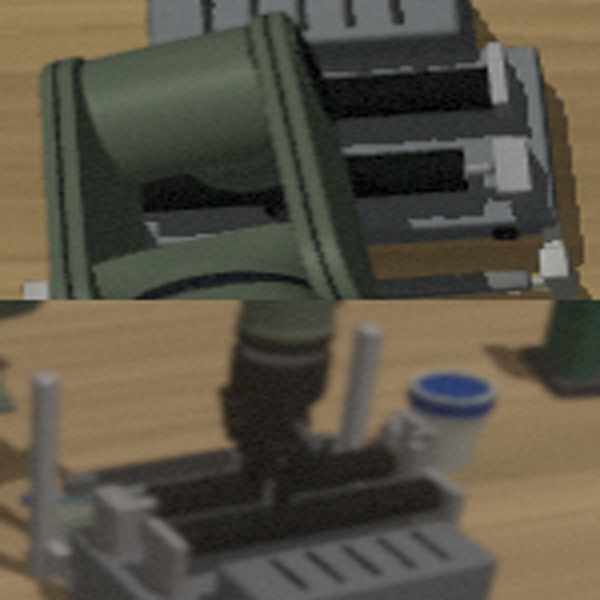

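jog_arm:
  linear:
    - [-2,0,0]
    - [-4,0,0]
    - [-6,0,0]
    - [-8,0,0]
    - [-8,0,0]
    - [-8,0,0]
    - [-8,0,0]
    - [-8,0,0]
  yaw: [0,0,0,0,0,0,0,0]
  gripper: [0,0,0,0,0,0,0,0]

```text
clock: 24.8
eef_pos: [527.7, 150.3, 301.4]
tool_rot: [0.001, 0.681, 0.733, -0.0]
contact_force: [0.9, -6.2, -1.1]
width: 34.8
grasp_force: 41.4
```

jog_arm:
  linear:
    - [-2,0,0]
    - [-4,0,0]
    - [-6,0,0]
    - [-6,0,0]
    - [-6,0,0]
    - [-6,0,0]
    - [-6,0,0]
    - [-6,0,0]
  yaw: [0,0,0,0,0,0,0,0]
  gripper: [0,0,0,0,0,0,0,0]

```text
clock: 25.6
eef_pos: [528.0, 144.9, 301.4]
tool_rot: [0.0, 0.681, 0.732, 0.0]
contact_force: [0.1, -2.0, -0.1]
width: 34.7
grasp_force: 41.3
```

```bash
python3 - <<'E'
from h import *
plan(T(-34,-10,301,0))
print(robot.get_state()['moment'])
E
```

```text
now [528.  144.9 301.4] 4.18 t 25.6 F [ 0.1 -2.  -0.1] w 34.7 g 41.3
(np.float64(528.22), np.float64(141.54), 301, 4.2, 1) -> lin [-3.3 -0.1  0.4] yaw -0.0003
[-0.05429999 -0.14510879 -0.10614569]
```

jog_arm:
  linear:
    - [-1,0,0]
    - [-1,0,0]
    - [-1,0,0]
    - [-1,0,0]
    - [-1,0,0]
    - [-1,0,0]
    - [-1,0,0]
    - [-1,0,0]
  yaw: [0,0,0,0,0,0,0,0]
  gripper: [0.45,0.5,0.58,0.58,0.58,0.58,0.58,0.58]

```text
clock: 26.4
eef_pos: [528.0, 143.7, 301.2]
tool_rot: [-0.0, 0.681, 0.732, 0.0]
contact_force: [0.1, 0.6, -0.1]
width: 49.5
grasp_force: 0.0
```

jog_arm:
  linear:
    - [0,0,-10]
    - [0,0,-30]
    - [0,0,-60]
    - [0,0,-90]
    - [0,0,-130]
    - [0,0,-155]
    - [0,0,-155]
    - [0,0,-155]
  yaw: [0,0,0,0,0,0,0,0]
  gripper: [0.58,0.58,0.58,0.58,0.58,0.58,0.58,0.58]

```text
clock: 27.2
eef_pos: [527.7, 143.6, 456.8]
tool_rot: [0.0, 0.681, 0.732, 0.0]
contact_force: [-0.2, -0.4, -0.7]
width: 49.0
grasp_force: 0.0
```

```bash
python3 - <<'E'
from h import *
plan(T(60,-250,456,0),(480,-150,456,0,1))
E
```

```text
now [527.7 143.6 456.8] 4.18 t 27.2 F [-0.2 -0.4 -0.7] w 49.0 g 0.0
(np.float64(639.55), np.float64(-90.93), 456, 4.2, 1) -> lin [-242.1   94.4    0.8] yaw -0.0003
(480, -150, 456, 0, 1) -> lin [ -47.2 -163.4   -0. ] yaw 0.0733
```

jog_arm:
  linear:
    - [-30,-20,0]
    - [-70,-50,0]
    - [-110,-80,0]
    - [-150,-108,0]
    - [-190,-136,0]
    - [-232,-165,0]
    - [-232,-165,0]
    - [-232,-165,0]
  yaw: [0,0,0,0,0,0,0,0]
  gripper: [0.9,0.9,0.9,0.9,0.9,0.9,0.9,0.9]

```text
clock: 28.0
eef_pos: [379.7, -100.4, 455.2]
tool_rot: [-0.001, 0.682, 0.731, -0.0]
contact_force: [-0.2, 0.2, -0.6]
width: 76.9
grasp_force: 0.0
```

```bash
cat >> h.py <<'E'
def barrels(n='top'):
    c=cap(n); W=cloud(c)
    for t in robot.trace('barrel1',n):
        m=t['mask']; col=c['image'][m].mean(0); P=W[m]; P=P[~np.isnan(P[:,0])]
        if m.sum()>1500 or np.ptp(col)>15: continue
        zt=np.percentile(P[:,2],90); Q=P[np.abs(P[:,2]-zt)<4]
        px=np.argwhere(m)[:,::-1]
        print(n,round(t['p'],2),np.round(t['position']),m.sum(),'ztop',round(zt,1),'topflat',rect(Q),line(Q),'med',np.round(np.median(Q,0),1),'full',rect(P))
    return c
E
python3 - <<'E'
from h import *
plan()
c=barrels('top'); I=cv2.cvtColor(c['image'],cv2.COLOR_RGB2BGR); A=I[120:270,95:245]
W=cloud(c)
# front roller top z along axis
for y in range(-100,110,20):
    p=T(-34,y,0,0)[:2]; P=sel(W,(p[0]-6,p[0]+6),(p[1]-6,p[1]+6),(100,200)); print(y,np.round(np.median(P[:,2]),1) if len(P) else None,end=' ')
c=barrels('scene'); I=cv2.cvtColor(c['image'],cv2.COLOR_RGB2BGR); B=I[90:240,240:390]
cv2.imwrite('pics/c8.png',cv2.resize(np.hstack([A,B]),None,fx=2.66,fy=4,interpolation=cv2.INTER_CUBIC))
E
```

```text
now [ 379.7 -100.4  455.2] 3.99 t 28.0 F [-0.2  0.2 -0.6] w 76.9 g 0.0
top 0.71 [190. 344.] 505 ztop 60.7 topflat (array([ 592.7, -294.4]), array([55.3, 37.7]), 63.86) (array([ 593. , -294.5], dtype=float32), np.float32(58.88)) med [ 593.  -294.9   59.3] full (array([ 597.2, -301.5]), array([66.4, 75. ]), 64.13)
top 0.58 [249. 351.] 166 ztop 61.2 topflat (array([ 429. , -297.6]), array([32.3, 24.7]), 26.63) (array([ 430.5, -300. ], dtype=float32), np.float32(-0.57)) med [ 427.3 -300.    60. ] full (array([ 431.8, -308.1]), array([58.7, 38.9]), 10.29)
-100 162.2 -80 162.2 -60 162.0 -40 162.5 -20 161.8 0 161.9 20 161.3 40 162.3 60 161.7 80 161.5 100 162.7 scene 0.76 [229. 171.] 421 ztop 59.2 topflat (array([ 599.1, -295.5]), array([55.4, 38.1]), 66.43) (array([ 598. , -294.9], dtype=float32), np.float32(64.76)) med [ 597.1 -295.    58.1] full (array([ 598.1, -295.1]), array([55.8, 58.3]), 60.98)
scene 0.56 [200. 163.] 432 ztop 59.5 topflat (array([ 429.9, -282.5]), array([38.5, 58.9]), 23.41) (array([ 429.2, -283.6], dtype=float32), np.float32(-72.33)) med [ 428.7 -285.    58.7] full (array([ 427.3, -272. ]), array([65. , 90.4]), 14.71)
```

View pics/c8.png

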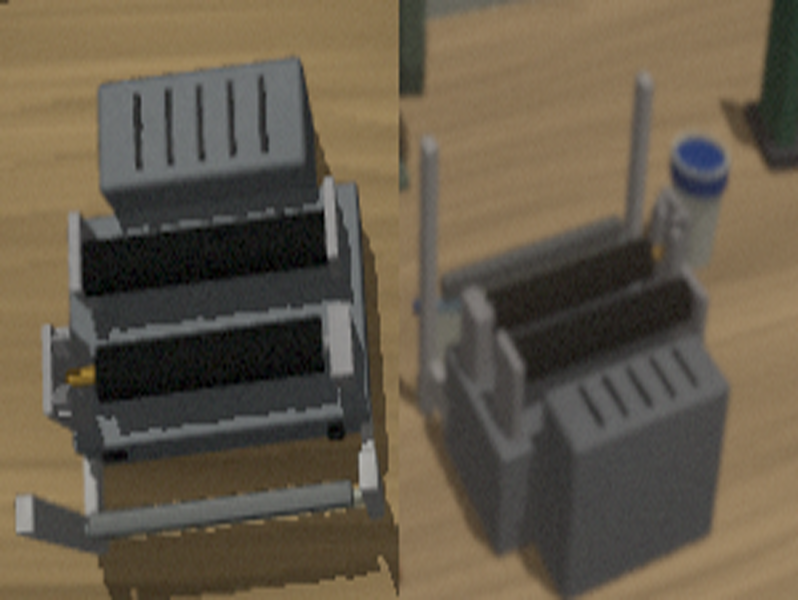

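```bash
python3 - <<'E'
from h import *
plan((593,-294.6,300,-25.3,1),(593,-294.6,191,-25.3,1))
E
```

```text
now [381.1 -98.7 455.7] 4.31 t 28.2 F [ 0.1 -0.9 -0.9] w 77.1 g 0.0
(593, -294.6, 300, -25.3, 1) -> lin [-211.2  196.6  155.7] yaw 0.5168
(593, -294.6, 191, -25.3, 1) -> lin [  0.   0. 109.] yaw 0.0
```

jog_arm:
  linear:
    - [-30,28,0]
    - [-62,58,10]
    - [-94,88,40]
    - [-126,118,70]
    - [-158,147,100]
    - [-190,177,130]
    - [-211,197,156]
    - [-211,197,156]
  yaw: [0.08,0.16,0.24,0.32,0.4,0.48,0.517,0.517]
  gripper: [1,1,1,1,1,1,1,1]

```text
clock: 29.0
eef_pos: [595.1, -296.3, 291.8]
tool_rot: [-0.004, 0.845, 0.534, -0.003]
contact_force: [-2.1, 1.1, -0.3]
width: 85.2
grasp_force: 0.0
```

```bash
python3 - <<'E'
from h import *
plan((593,-294.6,191,-25.3,1))
E
```

```text
now [ 595.1 -296.3  291.8] -25.38 t 29.0 F [-2.1  1.1 -0.3] w 85.2 g 0.0
(593, -294.6, 191, -25.3, 1) -> lin [  0.7  -2.6 100.8] yaw -0.0015
```

jog_arm:
  linear:
    - [0,0,0]
    - [0,0,40]
    - [0,0,75]
    - [0,0,100]
    - [0,0,108]
    - [0,0,108]
    - [0,0,108]
    - [0,0,108]
  yaw: [0,0,0,0,0,0,0,0]
  gripper: [1,1,1,1,1,1,1,1]

```text
clock: 29.8
eef_pos: [592.9, -295.8, 194.6]
tool_rot: [0.002, 0.845, 0.534, 0.001]
contact_force: [-0.2, -0.2, -0.6]
width: 85.5
grasp_force: 0.0
```

jog_arm:
  linear:
    - [0,0,0]
    - [0,0,0]
    - [0,0,0]
    - [0,0,0]
    - [0,0,0]
    - [0,0,0]
    - [0,0,0]
    - [0,0,0]
  yaw: [0,0,0,0,0,0,0,0]
  gripper: [0.8,0.7,0.6,0.5,0.4,0.4,0.4,0.4]
  squeeze: 40

```text
clock: 30.6
eef_pos: [592.4, -295.9, 193.4]
tool_rot: [0.0, 0.846, 0.534, 0.0]
contact_force: [-1.2, 1.1, 5.5]
width: 59.2
grasp_force: 45.5
```

```bash
python3 - <<'E'
from h import *
s,R,p,a=st()
plan((p[0],p[1],455,a,1),T(0,33,455,0),T(0,33,343,0))
E
```

```text
now [ 592.4 -295.9  193.4] -25.45 t 30.6 F [-1.2  1.1  5.5] w 59.2 g 45.5
(np.float64(592.394290171121), np.float64(-295.9032464444758), 455, np.float64(-25.451306669072988), 1) -> lin [   0.     0.  -261.6] yaw 0.0
(np.float64(558.98), np.float64(186.91), 455, 4.2, 1) -> lin [ 421.6 -237.7   -0. ] yaw -0.5175
(np.float64(558.98), np.float64(186.91), 343, 4.2, 1) -> lin [  0.   0. 112.] yaw 0.0
```

jog_arm:
  linear:
    - [0,0,-20]
    - [0,0,-60]
    - [0,0,-105]
    - [0,0,-150]
    - [0,0,-195]
    - [0,0,-235]
    - [0,0,-260]
    - [0,0,-260]
  yaw: [0,0,0,0,0,0,0,0]
  gripper: [0.4,0.4,0.4,0.4,0.4,0.4,0.4,0.4]

```text
clock: 31.4
eef_pos: [592.3, -295.9, 456.3]
tool_rot: [0.004, 0.845, 0.534, 0.002]
contact_force: [-0.5, -0.4, -2.2]
width: 59.1
grasp_force: 44.6
```

jog_arm:
  linear:
    - [15,-8,0]
    - [45,-25,0]
    - [85,-48,0]
    - [125,-70,0]
    - [165,-93,0]
    - [200,-113,0]
    - [230,-130,0]
    - [250,-141,0]
  yaw: [0,-0.06,-0.13,-0.2,-0.27,-0.34,-0.4,-0.4]
  gripper: [0.4,0.4,0.4,0.4,0.4,0.4,0.4,0.4]

```text
clock: 32.2
eef_pos: [571.1, -6.4, 449.1]
tool_rot: [-0.003, 0.721, 0.693, -0.002]
contact_force: [0.2, -0.2, -3.2]
width: 59.3
grasp_force: 44.5
```

```bash
python3 - <<'E'
from h import *
plan(T(0,33,455,0),T(0,33,343,0))
E
```

```text
now [571.1  -6.4 449.1] -2.34 t 32.2 F [ 0.2 -0.2 -3.2] w 59.3 g 44.5
(np.float64(558.98), np.float64(186.91), 455, 4.2, 1) -> lin [192.6 -20.   -5.9] yaw -0.1141
(np.float64(558.98), np.float64(186.91), 343, 4.2, 1) -> lin [  0.   0. 112.] yaw 0.0
```

jog_arm:
  linear:
    - [25,-3,0]
    - [65,-7,0]
    - [105,-11,0]
    - [145,-15,0]
    - [175,-18,0]
    - [192,-20,0]
    - [192,-20,0]
    - [192,-20,0]
  yaw: [-0.04,-0.08,-0.114,-0.114,-0.114,-0.114,-0.114,-0.114]
  gripper: [0.4,0.4,0.4,0.4,0.4,0.4,0.4,0.4]

```text
clock: 33.0
eef_pos: [560.5, 183.0, 450.8]
tool_rot: [-0.0, 0.682, 0.732, -0.001]
contact_force: [0.4, -0.3, -2.7]
width: 59.4
grasp_force: 44.5
```

jog_arm:
  linear:
    - [0,0,20]
    - [0,0,45]
    - [0,0,65]
    - [0,0,80]
    - [0,0,80]
    - [0,0,80]
    - [0,0,80]
    - [0,0,80]
  yaw: [0,0,0,0,0,0,0,0]
  gripper: [0.4,0.4,0.4,0.4,0.4,0.4,0.4,0.4]

```text
clock: 33.8
eef_pos: [561.0, 183.0, 373.4]
tool_rot: [0.001, 0.682, 0.731, 0.001]
contact_force: [0.6, -0.2, -2.3]
width: 59.2
grasp_force: 44.4
```

```bash
python3 - <<'E'
from h import *
plan(T(0,33,343,0))
E
```

```text
now [561.  183.  373.4] 3.99 t 33.8 F [ 0.6 -0.2 -2.3] w 59.2 g 44.4
(np.float64(558.98), np.float64(186.91), 343, 4.2, 1) -> lin [ 4.  -1.7 30.4] yaw -0.0037
```

jog_arm:
  linear:
    - [4,-1.7,0]
    - [4,-1.7,10]
    - [4,-1.7,20]
    - [4,-1.7,25]
    - [4,-1.7,28]
    - [4,-1.7,30]
    - [4,-1.7,31]
    - [4,-1.7,31]
  yaw: [-0.004,-0.004,-0.004,-0.004,-0.004,-0.004,-0.004,-0.004]
  gripper: [0.4,0.4,0.4,0.4,0.4,0.4,0.4,0.4]

```text
clock: 34.6
eef_pos: [558.8, 186.9, 342.5]
tool_rot: [0.0, 0.68, 0.733, 0.0]
contact_force: [-1.4, -1.8, 5.6]
width: 59.1
grasp_force: 45.2
```

```bash
python3 - <<'E'
from h import *
plan(T(0,33,343,0))
print(robot.get_state()['moment'])
E
```

```text
now [558.8 186.9 342.5] 4.25 t 34.6 F [-1.4 -1.8  5.6] w 59.1 g 45.2
(np.float64(558.98), np.float64(186.91), 343, 4.2, 1) -> lin [-0.   0.2 -0.5] yaw 0.0008
[-0.21243661  0.3342694   0.04221015]
```

jog_arm:
  linear:
    - [0,0,0]
    - [0,0,0]
    - [0,0,0]
    - [0,0,0]
    - [0,0,0]
    - [0,0,-20]
    - [0,0,-60]
    - [0,0,-110]
  yaw: [0,0,0,0,0,0,0,0]
  gripper: [0.72,0.78,0.85,0.9,0.9,0.9,0.9,0.9]

```text
clock: 35.4
eef_pos: [558.6, 187.0, 450.4]
tool_rot: [-0.001, 0.68, 0.733, -0.002]
contact_force: [1.0, -0.8, 0.6]
width: 76.6
grasp_force: 0.0
```

jog_arm:
  linear:
    - [-40,0,0]
    - [-80,-20,0]
    - [-120,-50,0]
    - [-160,-80,0]
    - [-200,-110,0]
    - [-240,-140,0]
    - [-240,-180,0]
    - [-240,-180,0]
  yaw: [0,0,0,0,0,0,0,0]
  gripper: [1,1,1,1,1,1,1,1]

```text
clock: 36.2
eef_pos: [393.1, -66.4, 451.2]
tool_rot: [-0.001, 0.682, 0.732, -0.001]
contact_force: [0.4, -0.4, -0.2]
width: 85.7
grasp_force: 0.0
```

```bash
python3 - <<'E'
from h import *
plan()
barrels('top');barrels('scene')
print('bed expect',T(0,33,209,0))
E
```

```text
now [393.1 -66.4 451.2] 4.04 t 36.2 F [ 0.4 -0.4 -0.2] w 85.7 g 0.0
top 0.92 [248. 344.] 571 ztop 60.8 topflat (array([ 426.4, -281.2]), array([38.7, 59.2]), 32.99) (array([ 423.4, -282.4], dtype=float32), np.float32(-66.43)) med [ 424.5 -281.3   59.6] full (array([ 425.7, -289.9]), array([64.7, 75.2]), 24.35)
top 0.8 [195. 160.] 716 ztop 209.2 topflat (array([560.3, 187.2]), array([33.8, 55.2]), 1.0) (array([559.5, 187.2], dtype=float32), np.float32(-85.52)) med [559.8 188.  208.2] full (array([562. , 199.7]), array([67.7, 80.6]), 4.54)
scene 0.91 [156. 320.] 483 ztop 208.6 topflat (array([561.8, 185.5]), array([36.2, 59.6]), 3.06) (array([564.5, 184. ], dtype=float32), np.float32(-78.02)) med [564.1 184.7 208.2] full (array([504.1, 207.7]), array([ 76.2, 202.1]), 69.15)
scene 0.87 [200. 164.] 452 ztop 59.2 topflat (array([ 429.6, -283.2]), array([36.2, 59.5]), 30.86) (array([ 429.9, -285.1], dtype=float32), np.float32(-66.04)) med [ 428.5 -283.7   58.7] full (array([ 403. , -268.2]), array([ 79.2, 139.5]), 58.67)
bed expect (np.float64(558.98), np.float64(186.91), 209, 4.2, 1)
```

```bash
python3 - <<'E'
from h import *
plan((425.5,-282,300,30,1),(425.5,-282,192,30,1))
E
```

```text
now [397.7 -65.4 451.5] 4.27 t 36.4 F [-0.5 -0.9  0.6] w 85.4 g 0.0
(425.5, -282, 300, 30, 1) -> lin [-218.1   11.5  151.5] yaw -0.449
(425.5, -282, 192, 30, 1) -> lin [  0.   0. 108.] yaw 0.0
```

jog_arm:
  linear:
    - [-30,2,0]
    - [-65,4,30]
    - [-100,6,60]
    - [-140,8,90]
    - [-175,10,120]
    - [-205,11,145]
    - [-218,11.5,151]
    - [-218,11.5,151]
  yaw: [-0.07,-0.14,-0.21,-0.28,-0.35,-0.42,-0.449,-0.449]
  gripper: [1,1,1,1,1,1,1,1]

```text
clock: 37.2
eef_pos: [425.8, -283.4, 298.1]
tool_rot: [-0.001, 0.501, 0.866, 0.0]
contact_force: [0.2, 1.1, -0.5]
width: 85.6
grasp_force: 0.0
```

jog_arm:
  linear:
    - [0,0,0]
    - [0,0,20]
    - [0,0,40]
    - [0,0,40]
    - [0,0,40]
    - [0,0,40]
    - [0,0,40]
    - [0,0,40]
  yaw: [0,0,0,0,0,0,0,0]
  gripper: [1,1,1,1,1,1,1,1]

```text
clock: 38.0
eef_pos: [424.8, -282.1, 261.0]
tool_rot: [0.001, 0.5, 0.866, -0.0]
contact_force: [0.2, 0.1, 0.1]
width: 85.2
grasp_force: 0.0
```

```bash
python3 - <<'E'
from h import *
plan((425.5,-282,192,30,1))
E
```

```text
now [ 424.8 -282.1  261. ] 29.97 t 38.0 F [0.2 0.1 0.1] w 85.2 g 0.0
(425.5, -282, 192, 30, 1) -> lin [-0.2  0.7 69. ] yaw -0.0006
```

jog_arm:
  linear:
    - [0,0,30]
    - [0,0,55]
    - [0,0,68]
    - [0,0,68]
    - [0,0,68]
    - [0,0,68]
    - [0,0,68]
    - [0,0,68]
  yaw: [0,0,0,0,0,0,0,0]
  gripper: [1,1,1,1,0.8,0.7,0.6,0.5]

```text
clock: 38.8
eef_pos: [424.8, -282.4, 193.7]
tool_rot: [0.001, 0.5, 0.866, -0.0]
contact_force: [-2.7, -0.6, 6.8]
width: 59.9
grasp_force: 42.2
```

jog_arm:
  linear:
    - [0,0,0]
    - [0,0,0]
    - [0,0,0]
    - [0,0,0]
    - [0,0,0]
    - [0,0,0]
    - [0,0,0]
    - [0,0,0]
  yaw: [0,0,0,0,0,0,0,0]
  gripper: [0.4,0.4,0.4,0.4,0.4,0.4,0.4,0.4]

```text
clock: 39.6
eef_pos: [424.8, -282.4, 193.7]
tool_rot: [0.001, 0.5, 0.866, -0.0]
contact_force: [-1.9, -0.9, 6.1]
width: 60.0
grasp_force: 42.2
```

jog_arm:
  linear:
    - [0,0,-20]
    - [0,0,-60]
    - [0,0,-105]
    - [0,0,-150]
    - [0,0,-195]
    - [0,0,-235]
    - [0,0,-260]
    - [0,0,-260]
  yaw: [0,0,0,0,0,0,0,0]
  gripper: [0.4,0.4,0.4,0.4,0.4,0.4,0.4,0.4]

```text
clock: 40.4
eef_pos: [424.7, -282.1, 455.9]
tool_rot: [0.004, 0.5, 0.866, -0.0]
contact_force: [0.4, -0.9, -5.4]
width: 60.0
grasp_force: 45.6
```

```bash
python3 - <<'E'
from h import *
plan(T(0,-33,455,0))
E
```

```text
now [ 424.7 -282.1  455.9] 29.97 t 40.4 F [ 0.4 -0.9 -5.4] w 60.0 g 45.6
(np.float64(563.82), np.float64(121.09), 455, 4.2, 1) -> lin [279.8 321.9   0.9] yaw 0.4498
```

jog_arm:
  linear:
    - [5,25,-10]
    - [20,60,-18]
    - [45,95,-18]
    - [70,130,-18]
    - [95,162,-18]
    - [120,190,-18]
    - [145,215,-18]
    - [165,235,-18]
  yaw: [0.06,0.12,0.19,0.26,0.33,0.4,0.45,0.45]
  gripper: [0.4,0.4,0.4,0.4,0.4,0.4,0.4,0.4]

```text
clock: 41.2
eef_pos: [545.9, -19.7, 467.2]
tool_rot: [-0.002, 0.681, 0.733, -0.001]
contact_force: [-0.7, -0.7, -5.2]
width: 60.1
grasp_force: 45.6
```

```bash
python3 - <<'E'
from h import *
plan(T(0,-33,455,0))
E
```

```text
now [545.9 -19.7 467.2] 4.2 t 41.2 F [-0.7 -0.7 -5.2] w 60.1 g 45.6
(np.float64(563.82), np.float64(121.09), 455, 4.2, 1) -> lin [139.1  28.2  12.2] yaw 0.0001
```

jog_arm:
  linear:
    - [30,6,0]
    - [65,13,0]
    - [100,20,0]
    - [125,25,0]
    - [139,28,0]
    - [139,28,0]
    - [139,28,20]
    - [139,28,40]
  yaw: [0,0,0,0,0,0,0,0]
  gripper: [0.4,0.4,0.4,0.4,0.4,0.4,0.4,0.4]

```text
clock: 42.0
eef_pos: [563.4, 117.8, 429.2]
tool_rot: [0.0, 0.681, 0.732, -0.0]
contact_force: [0.6, 0.7, -5.0]
width: 60.0
grasp_force: 45.6
```

jog_arm:
  linear:
    - [0,0,10]
    - [0,0,20]
    - [0,0,20]
    - [0,0,20]
    - [0,0,20]
    - [0,0,20]
    - [0,0,20]
    - [0,0,20]
  yaw: [0,0,0,0,0,0,0,0]
  gripper: [0.4,0.4,0.4,0.4,0.4,0.4,0.4,0.4]

```text
clock: 42.8
eef_pos: [563.6, 118.9, 410.6]
tool_rot: [0.0, 0.681, 0.732, 0.0]
contact_force: [-0.1, -0.2, -4.4]
width: 59.8
grasp_force: 45.6
```

```bash
python3 - <<'E'
from h import *
plan(T(0,-33,342.7,0))
E
```

```text
now [563.6 118.9 410.6] 4.19 t 42.8 F [-0.1 -0.2 -4.4] w 59.8 g 45.6
(np.float64(563.82), np.float64(121.09), 342.7, 4.2, 1) -> lin [ 2.1  0.4 67.9] yaw -0.0002
```

jog_arm:
  linear:
    - [0,0.4,20]
    - [0,0.4,40]
    - [0,0.4,52]
    - [0,0.4,58]
    - [0,0.4,62]
    - [0,0.4,65]
    - [0,0.4,67.5]
    - [0,0.4,67.5]
  yaw: [0,0,0,0,0,0,0,0]
  gripper: [0.4,0.4,0.4,0.4,0.4,0.4,0.4,0.4]

```text
clock: 43.6
eef_pos: [564.0, 118.8, 344.4]
tool_rot: [0.001, 0.681, 0.732, 0.001]
contact_force: [-3.3, -1.7, 2.3]
width: 60.0
grasp_force: 45.9
```

```bash
python3 - <<'E'
from h import *
plan(T(0,-35,342.7,0))
print(robot.get_state()['moment'])
E
```

```text
now [564.  118.8 344.4] 4.19 t 43.6 F [-3.3 -1.7  2.3] w 60.0 g 45.9
(np.float64(563.96), np.float64(119.09), 342.7, 4.2, 1) -> lin [0.3 0.  1.7] yaw -0.0002
[-0.06739519  0.37614162  0.018031  ]
```

jog_arm:
  linear:
    - [0,-0.5,0]
    - [0,-1,0.5]
    - [0,-1,1]
    - [0,-1,1]
    - [0,-1,1]
    - [0,-1,1]
    - [0,-1,1]
    - [0,-1,1]
  yaw: [0,0,0,0,0,0,0,0]
  gripper: [0.4,0.4,0.4,0.4,0.72,0.78,0.85,0.9]

```text
clock: 44.4
eef_pos: [563.1, 119.0, 341.4]
tool_rot: [-0.0, 0.681, 0.732, 0.0]
contact_force: [0.5, 1.1, 0.4]
width: 76.4
grasp_force: 0.0
```

jog_arm:
  linear:
    - [0,0,0]
    - [0,0,0]
    - [0,0,-20]
    - [0,0,-60]
    - [0,0,-110]
    - [0,0,-115]
    - [0,0,-115]
    - [0,0,-115]
  yaw: [0,0,0,0,0,0,0,0]
  gripper: [0.9,0.9,0.9,0.9,0.9,0.9,0.9,0.9]

```text
clock: 45.2
eef_pos: [562.7, 118.8, 455.3]
tool_rot: [-0.001, 0.681, 0.732, -0.001]
contact_force: [-0.2, 0.2, -2.0]
width: 77.1
grasp_force: 0.0
```

jog_arm:
  linear:
    - [-40,0,0]
    - [-80,-20,0]
    - [-120,-50,0]
    - [-160,-80,0]
    - [-200,-110,0]
    - [-200,-140,0]
    - [-200,-180,0]
    - [-200,-180,0]
  yaw: [0,0,0,0,0,0,0,0]
  gripper: [0.6,0.6,0.6,0.6,0.6,0.6,0.6,0.6]

```text
clock: 46.0
eef_pos: [394.0, -93.9, 454.7]
tool_rot: [-0.003, 0.682, 0.732, -0.002]
contact_force: [1.3, -0.4, 0.1]
width: 51.5
grasp_force: 0.0
```

```bash
python3 - <<'E'
from h import *
plan((436.9,144,455,4.3),(436.9,144,273.5,4.3))
c=barrels('top')
I=cv2.cvtColor(c['image'],cv2.COLOR_RGB2BGR); cv2.imwrite('pics/c9.png',I)
c=barrels('scene'); W=cloud(c);P=sel(W,(400,480),(60,220),(85,145)); print('rail z',np.percentile(P[:,2],[50,95,98]))
B=cv2.cvtColor(c['image'],cv2.COLOR_RGB2BGR)[60:260,90:390]
cv2.imwrite('pics/c9.png',np.vstack([cv2.resize(I[100:300,90:440],(700,300)),cv2.resize(B,(700,300))]))
E
```

```text
now [394.  -93.9 454.7] 4.05 t 46.0 F [ 1.3 -0.4  0.1] w 51.5 g 0.0
(436.9, 144, 455, 4.3) -> lin [234.2  59.6  -0.3] yaw -0.0043
(436.9, 144, 273.5, 4.3) -> lin [  0.    0.  181.5] yaw 0.0
top 0.96 [191. 187.] 680 ztop 209.4 topflat (array([563.9, 119.3]), array([35.7, 56.9]), 6.34) (array([564. , 119.8], dtype=float32), np.float32(-86.68)) med [563.8 118.3 208.1] full (array([563.6, 128.2]), array([60.7, 75.9]), 3.69)
top 0.82 [195. 157.] 710 ztop 209.6 topflat (array([558.9, 187.7]), array([36.4, 55.3]), 3.07) (array([559. , 187.2], dtype=float32), np.float32(-86.45)) med [559.4 186.  208.2] full (array([562.6, 199.5]), array([68.9, 79.9]), 2.9)
scene 0.98 [155. 321.] 396 ztop 209.0 topflat (array([560.7, 186.6]), array([34.1, 56.2]), 2.29) (array([562.5, 186.2], dtype=float32), np.float32(88.53)) med [562.6 185.3 208.4] full (array([510.6, 201.3]), array([ 68.6, 183. ]), 74.23)
scene 0.92 [161. 297.] 448 ztop 208.5 topflat (array([568.7, 114.3]), array([34.8, 56.1]), 1.6) (array([569.4, 113.3], dtype=float32), np.float32(-85.56)) med [569.4 113.4 208.1] full (array([566.7, 115.2]), array([64.6, 59.9]), 2.2)
scene 0.49 [160. 270.] 339 ztop 126.9 topflat (array([441.9,  78.3]), array([ 20.1, 116.6]), 2.59) (array([444.2,  74. ], dtype=float32), np.float32(-86.21)) med [444.4  79.1 125.7] full (array([384. ,  98.2]), array([109.6, 312.7]), 68.01)
rail z [122.84668379 128.70485699 129.29573905]
```

View pics/c9.png

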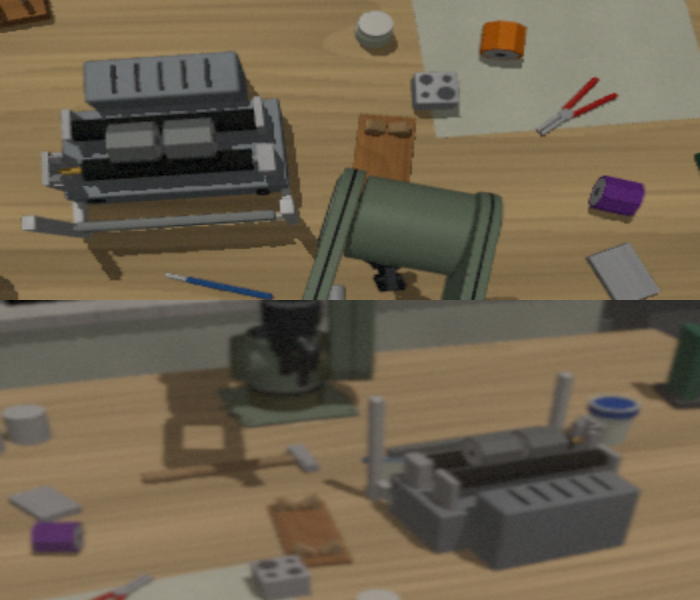

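jog_arm:
  linear:
    - [30,8,0]
    - [70,18,0]
    - [110,28,0]
    - [150,38,0]
    - [190,48,0]
    - [222,57,0]
    - [234,60,0]
    - [234,60,0]
  yaw: [0,0,0,0,0,0,0,0]
  gripper: [0.5,0.5,0.5,0.5,0.5,0.5,0.5,0.5]

```text
clock: 47.0
eef_pos: [441.6, 145.6, 455.8]
tool_rot: [-0.0, 0.68, 0.734, -0.001]
contact_force: [0.2, -1.3, -0.3]
width: 42.7
grasp_force: 0.0
```

jog_arm:
  linear:
    - [0,0,30]
    - [0,0,60]
    - [0,0,90]
    - [0,0,120]
    - [0,0,125]
    - [0,0,125]
    - [0,0,125]
    - [0,0,125]
  yaw: [0,0,0,0,0,0,0,0]
  gripper: [0.5,0.5,0.5,0.5,0.5,0.5,0.5,0.5]

```text
clock: 47.8
eef_pos: [441.4, 143.9, 333.3]
tool_rot: [0.001, 0.681, 0.732, 0.001]
contact_force: [0.1, -0.1, 0.7]
width: 42.7
grasp_force: 0.0
```

```bash
python3 - <<'E'
from h import *
plan((436.8,144,273.5,4.3))
E
```

```text
now [441.4 143.9 333.3] 4.17 t 47.8 F [ 0.1 -0.1  0.7] w 42.7 g 0.0
(436.8, 144, 273.5, 4.3) -> lin [ 0.4 -4.6 59.8] yaw -0.0023
```

Descend, grip, then lift about 110 mm.

jog_arm:
  linear:
    - [0,-4.6,0]
    - [0,-4.6,25]
    - [0,-4.6,45]
    - [0,-4.6,59]
    - [0,-4.6,59]
    - [0,-4.6,59]
    - [0,-4.6,59]
    - [0,-4.6,59]
  yaw: [0,0,0,0,0,0,0,0]
  gripper: [0.5,0.5,0.5,0.5,0.5,0.3,0.1,0]
  squeeze: 60

```text
clock: 48.6
eef_pos: [436.2, 143.8, 274.0]
tool_rot: [0.0, 0.681, 0.732, 0.001]
contact_force: [-2.0, -0.4, 6.5]
width: 15.1
grasp_force: 60.7
```

jog_arm:
  linear:
    - [0,0,0]
    - [0,0,0]
    - [0,0,0]
    - [0,0,0]
    - [0,0,-10]
    - [0,0,-25]
    - [0,0,-40]
    - [0,0,-55]
  yaw: [0,0,0,0,0,0,0,0]
  gripper: [0,0,0,0,0,0,0,0]

```text
clock: 49.4
eef_pos: [436.3, 143.8, 328.0]
tool_rot: [-0.0, 0.681, 0.732, 0.0]
contact_force: [2.4, 2.1, -10.1]
width: 14.8
grasp_force: 59.0
```

jog_arm:
  linear:
    - [0,0,-12]
    - [0,0,-24]
    - [0,0,-36]
    - [0,0,-46]
    - [0,0,-54]
    - [0,0,-54]
    - [0,0,-54]
    - [0,0,-54]
  yaw: [0,0,0,0,0,0,0,0]
  gripper: [0,0,0,0,0,0,0,0]

```text
clock: 50.2
eef_pos: [436.2, 143.8, 382.6]
tool_rot: [0.0, 0.681, 0.732, 0.001]
contact_force: [-0.2, 2.7, 3.5]
width: 15.2
grasp_force: 60.9
```

jog_arm:
  linear:
    - [0,0,-1]
    - [0,0,-2]
    - [0,0,-3]
    - [0,0,-4]
    - [0,0,-5]
    - [0,0,-6]
    - [0,0,-7]
    - [0,0,-7]
  yaw: [0,0,0,0,0,0,0,0]
  gripper: [0,0,0,0,0,0,0,0]

```text
clock: 51.0
eef_pos: [436.4, 143.8, 388.1]
tool_rot: [-0.0, 0.681, 0.732, 0.0]
contact_force: [3.2, 3.8, -7.9]
width: 15.0
grasp_force: 59.2
```

jog_arm:
  linear:
    - [0,0,-1]
    - [0,0,-2]
    - [0,0,-3]
    - [0,0,-4]
    - [0,0,-4.5]
    - [0,0,-4.5]
    - [0,0,-4.5]
    - [0,0,-4.5]
  yaw: [0,0,0,0,0,0,0,0]
  gripper: [0,0,0,0,0,0,0,0]

```text
clock: 51.8
eef_pos: [436.8, 143.9, 389.1]
tool_rot: [-0.001, 0.681, 0.732, -0.001]
contact_force: [10.3, 5.3, -30.0]
width: 14.8
grasp_force: 59.2
```

jog_arm:
  linear:
    - [0,0,1]
    - [0,0,1.5]
    - [0,0,1.5]
    - [0,0,1.5]
    - [0,0,1.5]
    - [0,0,1.5]
    - [0,0,1.5]
    - [0,0,1.5]
  yaw: [0,0,0,0,0,0,0,0]
  gripper: [0,0,0.2,0.3,0.4,0.4,0.4,0.4]

```text
clock: 52.6
eef_pos: [436.1, 143.6, 392.0]
tool_rot: [0.0, 0.681, 0.732, 0.0]
contact_force: [0.1, -0.3, 0.5]
width: 33.9
grasp_force: 0.0
```

jog_arm:
  linear:
    - [0,0,-20]
    - [0,0,-50]
    - [0,0,-80]
    - [-20,-20,-90]
    - [-60,-60,-90]
    - [-100,-90,-90]
    - [-140,-120,-90]
    - [-140,-120,-90]
  yaw: [0,0,0,0,0,0,0,0]
  gripper: [0.4,0.4,0.4,0.4,0.4,0.4,0.4,0.4]

```text
clock: 53.4
eef_pos: [323.8, -7.2, 482.0]
tool_rot: [0.001, 0.683, 0.731, -0.001]
contact_force: [0.9, 0.5, 0.7]
width: 34.1
grasp_force: 0.0
```

```bash
python3 - <<'E'
from h import *
plan()
c=barrels('top'); W=cloud(c); P=sel(W,(400,480),(60,220),(180,260)); print('rail z',np.percentile(P[:,2],[50,95]))
for y in range(-100,110,25):
    p=T(-34,y,0,0)[:2]; P=sel(W,(p[0]-6,p[0]+6),(p[1]-6,p[1]+6),(100,230)); print(y,np.round(np.median(P[:,2]),1) if len(P) else None,end=' ')
c=barrels('scene'); W=cloud(c);P=sel(W,(400,480),(60,220),(220,260)); print('rail z',np.percentile(P[:,2],[50,95,98]))
E
```

```text
now [323.8  -7.2 482. ] 3.9 t 53.4 F [0.9 0.5 0.7] w 34.1 g 0.0
top 0.89 [192. 188.] 699 ztop 209.2 topflat (array([563.4, 119.8]), array([35., 57.]), 4.3) (array([563.6, 119.6], dtype=float32), np.float32(88.65)) med [563.5 119.3 207.9] full (array([567.1, 128.2]), array([67.9, 75.5]), 4.02)
top 0.85 [194. 158.] 673 ztop 209.5 topflat (array([560.4, 187.4]), array([34.2, 55.2]), 0.42) (array([559.4, 187.5], dtype=float32), np.float32(-90.0)) med [559.4 187.5 208.2] full (array([559.5, 187.1]), array([60.9, 55.9]), 3.94)
rail z [240.42548196 243.52883747]
-100 160.5 -75 162.4 -50 163.2 -25 162.6 0 160.8 25 163.5 50 163.7 75 161.7 100 162.1 scene 0.9 [152. 321.] 397 ztop 209.0 topflat (array([561.8, 186.5]), array([34.4, 58.2]), 6.91) (array([562.9, 184.4], dtype=float32), np.float32(-89.33)) med [562.6 183.1 208.2] full (array([568.2, 185.3]), array([53.1, 60.8]), 2.2)
scene 0.57 [156. 298.] 520 ztop 208.1 topflat (array([565.9, 115.2]), array([38.2, 60.6]), 0.69) (array([567.3, 116.9], dtype=float32), np.float32(85.27)) med [567.2 115.7 207.8] full (array([419.2, 177.1]), array([ 81.1, 394.6]), 68.38)
rail z [235.92664812 243.29408031 244.3879217 ]
```

```bash
python3 -c "
from rig import robot
print(robot.hand_in())"
```

```text
the job is handed in; nothing more can be done
None
```

The job is handed in: the roller is snapped into its bearings, both grey barrels present (no third was in view) lie side by side on the rollers, and the guard is back fully up. The last camera check showed all of this in place, with about 53 s on the clock.

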